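# Pack hexagonal sweet tins into two trays and slide each into its clear sleeve

## Task

Make up two gift packs in the packing jig, using the two loose red trays on the stack, one for each lane. Stand every hexagonal tin lid up in the trays, at most three in a row in each, turned so that two flats lie along the tray's long walls and the tin sits down on the tray floor, and slide each filled tray from the open bed into its clear sleeve until it meets the end stop. Leave the tape roll, the sweet jar and the carton of sweets where they are.

Things in the scene. Friction and masses are not known exactly. Their poses are not given: they have to be found in the camera images.
- jig: aluminium two-lane packing jig fixed to the table: base plate (the bed) 340 x 205 mm, its top at z = 6 mm; lanes side by side 95 mm apart, each with blue guides, a clear sleeve and an aluminium end stop. Origin: at table level midway between the mouths of the sleeves; x points into the sleeves (away from the robot), y to the left lane, z up. Open bed in front of the mouths: x = -180 to 0 mm
- lane_a (a point): middle of the left lane at its sleeve's mouth, on the bed (y = +47.5 mm in the jig); x into the sleeve. Lay the tray with its centre near x = -90 mm. Guides, 6 mm thick: a pair 12 mm high tapering from 58 mm apart at x = -50 to 48 mm at the mouth, and a pair 8 mm high, 58 mm apart, at x = -172 to -142; from x = -142 to -50 the sides are free for fingers
- lane_b (a point): the same for the right lane (y = -47.5 mm in the jig). Sleeves: clear plastic with red edges, clamped between blue blocks; inside 49 mm wide, 46 mm high, top face at table height 55 mm. Tray home against the stop (face at x = 136 mm): its centre is at x = 66 mm and its near end 4 mm out of the mouth, so a closed gripper can push it home without entering
- stack: lowest tray of the stack, fixed to the table and not used; 140 x 45 mm, 16 mm high. Origin: centre of its underside; x along its length
- tray1: loose red plastic gift tray with yellow rim, 140 mm long (x) x 45 mm wide (y) x 16 mm high outside, 3 mm floor and walls: the lane inside is 134 x 39 mm and 13 mm deep, room for three tins in a row at 44 mm pitch; 100 g. Starts on top of the stack, resting on tray2's rim. Origin: centre of its underside, z up. Grip it across its width; it slides easily on the bed
- tray2: same as tray1 (both alike, either way round); starts under tray1, on the fixed tray of the stack
- tin1: one of four to six like hexagonal sweet tins (absent ones read None): white, red band, brass-coloured lid with red dot; 36 mm across flats, 41.6 mm across corners, 38 mm tall, straight rigid sides, about 70 g; starts standing on the table at any yaw. Origin: centre of its underside; z up; x to a corner, y square to a pair of flats (other pairs 60 degrees round)
- tin2: one of four to six like hexagonal sweet tins (absent ones read None): white, red band, brass-coloured lid with red dot; 36 mm across flats, 41.6 mm across corners, 38 mm tall, straight rigid sides, about 70 g; starts standing on the table at any yaw. Origin: centre of its underside; z up; x to a corner, y square to a pair of flats (other pairs 60 degrees round)
- tin3: one of four to six like hexagonal sweet tins (absent ones read None): white, red band, brass-coloured lid with red dot; 36 mm across flats, 41.6 mm across corners, 38 mm tall, straight rigid sides, about 70 g; starts standing on the table at any yaw. Origin: centre of its underside; z up; x to a corner, y square to a pair of flats (other pairs 60 degrees round)
- tin4: one of four to six like hexagonal sweet tins (absent ones read None): white, red band, brass-coloured lid with red dot; 36 mm across flats, 41.6 mm across corners, 38 mm tall, straight rigid sides, about 70 g; starts standing on the table at any yaw. Origin: centre of its underside; z up; x to a corner, y square to a pair of flats (other pairs 60 degrees round)
- tin5: one of four to six like hexagonal sweet tins (absent ones read None): white, red band, brass-coloured lid with red dot; 36 mm across flats, 41.6 mm across corners, 38 mm tall, straight rigid sides, about 70 g; starts standing on the table at any yaw. Origin: centre of its underside; z up; x to a corner, y square to a pair of flats (other pairs 60 degrees round)
- tin6: one of four to six like hexagonal sweet tins (absent ones read None): white, red band, brass-coloured lid with red dot; 36 mm across flats, 41.6 mm across corners, 38 mm tall, straight rigid sides, about 70 g; starts standing on the table at any yaw. Origin: centre of its underside; z up; x to a corner, y square to a pair of flats (other pairs 60 degrees round)
- tape_roll: roll of amber packing tape lying flat, 104 mm across, 48 mm high; leave alone. Origin: centre of its underside
- sweet_jar: glass jar with red cap, 68 mm across, 95 mm high; leave alone. Origin: centre of its underside
- sweets_carton: open cardboard carton of wrapped sweets, 160 x 130 x 70 mm; leave alone. Origin: centre of its underside
Things that resemble listed ones, but are neither listed nor needed, are in the scene too. Leave any green or pink look-alike of the tin3 alone.

How it is judged:
At the end, for the whole second after the job is handed in: One tray home in each sleeve: centre 59 to 70 mm inside the mouth (at the stop: 66), within 4 mm of the middle, flat, straight, at rest; each tin in a tray, lid up (6 degrees), on its floor (0 to 6 mm over its underside), within 4 mm of its middle line, flats within 12 degrees of the walls ((((x of tray1 in the frame of lane_a between 0.059 and 0.07 m and y of tray1 in the frame of lane_a between -0.004 and 0.004 m and z of tray1 in the frame of lane_a between -0.003 and 0.004 m and angle between tray1's own z axis and vertical below 0.04 rad and angle between the x axis of tray1 and the x axis of jig, either way round below 0.04 rad and linear speed of tray1 below 0.02 m/s) and (x of tray2 in the frame of lane_b between 0.059 and 0.07 m and y of tray2 in the frame of lane_b between -0.004 and 0.004 m and z of tray2 in the frame of lane_b between -0.003 and 0.004 m and angle between tray2's own z axis and vertical below 0.04 rad and angle between the x axis of tray2 and the x axis of jig, either way round below 0.04 rad and linear speed of tray2 below 0.02 m/s)) or ((x of tray1 in the frame of lane_b between 0.059 and 0.07 m and y of tray1 in the frame of lane_b between -0.004 and 0.004 m and z of tray1 in the frame of lane_b between -0.003 and 0.004 m and angle between tray1's own z axis and vertical below 0.04 rad and angle between the x axis of tray1 and the x axis of jig, either way round below 0.04 rad and linear speed of tray1 below 0.02 m/s) and (x of tray2 in the frame of lane_a between 0.059 and 0.07 m and y of tray2 in the frame of lane_a between -0.004 and 0.004 m and z of tray2 in the frame of lane_a between -0.003 and 0.004 m and angle between tray2's own z axis and vertical below 0.04 rad and angle between the x axis of tray2 and the x axis of jig, either way round below 0.04 rad and linear speed of tray2 below 0.02 m/s))) and ((y of tin1 in the frame of tray1 between -0.004 and 0.004 m and x of tin1 in the frame of tray1 between -0.054 and 0.054 m and z of tin1 in the frame of tray1 between -0.001 and 0.006 m and angle between tin1's own z axis and vertical below 0.1 rad and (angle between the y axis of tin1 and the y axis of tray1, either way round below 0.21 rad or angle between the y axis of tin1 and the y axis of tray1, either way round between 0.837 and 1.257 rad)) or (y of tin1 in the frame of tray2 between -0.004 and 0.004 m and x of tin1 in the frame of tray2 between -0.054 and 0.054 m and z of tin1 in the frame of tray2 between -0.001 and 0.006 m and angle between tin1's own z axis and vertical below 0.1 rad and (angle between the y axis of tin1 and the y axis of tray2, either way round below 0.21 rad or angle between the y axis of tin1 and the y axis of tray2, either way round between 0.837 and 1.257 rad))) and ((y of tin2 in the frame of tray1 between -0.004 and 0.004 m and x of tin2 in the frame of tray1 between -0.054 and 0.054 m and z of tin2 in the frame of tray1 between -0.001 and 0.006 m and angle between tin2's own z axis and vertical below 0.1 rad and (angle between the y axis of tin2 and the y axis of tray1, either way round below 0.21 rad or angle between the y axis of tin2 and the y axis of tray1, either way round between 0.837 and 1.257 rad)) or (y of tin2 in the frame of tray2 between -0.004 and 0.004 m and x of tin2 in the frame of tray2 between -0.054 and 0.054 m and z of tin2 in the frame of tray2 between -0.001 and 0.006 m and angle between tin2's own z axis and vertical below 0.1 rad and (angle between the y axis of tin2 and the y axis of tray2, either way round below 0.21 rad or angle between the y axis of tin2 and the y axis of tray2, either way round between 0.837 and 1.257 rad))) and ((y of tin3 in the frame of tray1 between -0.004 and 0.004 m and x of tin3 in the frame of tray1 between -0.054 and 0.054 m and z of tin3 in the frame of tray1 between -0.001 and 0.006 m and angle between tin3's own z axis and vertical below 0.1 rad and (angle between the y axis of tin3 and the y axis of tray1, either way round below 0.21 rad or angle between the y axis of tin3 and the y axis of tray1, either way round between 0.837 and 1.257 rad)) or (y of tin3 in the frame of tray2 between -0.004 and 0.004 m and x of tin3 in the frame of tray2 between -0.054 and 0.054 m and z of tin3 in the frame of tray2 between -0.001 and 0.006 m and angle between tin3's own z axis and vertical below 0.1 rad and (angle between the y axis of tin3 and the y axis of tray2, either way round below 0.21 rad or angle between the y axis of tin3 and the y axis of tray2, either way round between 0.837 and 1.257 rad))) and ((y of tin4 in the frame of tray1 between -0.004 and 0.004 m and x of tin4 in the frame of tray1 between -0.054 and 0.054 m and z of tin4 in the frame of tray1 between -0.001 and 0.006 m and angle between tin4's own z axis and vertical below 0.1 rad and (angle between the y axis of tin4 and the y axis of tray1, either way round below 0.21 rad or angle between the y axis of tin4 and the y axis of tray1, either way round between 0.837 and 1.257 rad)) or (y of tin4 in the frame of tray2 between -0.004 and 0.004 m and x of tin4 in the frame of tray2 between -0.054 and 0.054 m and z of tin4 in the frame of tray2 between -0.001 and 0.006 m and angle between tin4's own z axis and vertical below 0.1 rad and (angle between the y axis of tin4 and the y axis of tray2, either way round below 0.21 rad or angle between the y axis of tin4 and the y axis of tray2, either way round between 0.837 and 1.257 rad))) and ((y of tin5 in the frame of tray1 between -0.004 and 0.004 m and x of tin5 in the frame of tray1 between -0.054 and 0.054 m and z of tin5 in the frame of tray1 between -0.001 and 0.006 m and angle between tin5's own z axis and vertical below 0.1 rad and (angle between the y axis of tin5 and the y axis of tray1, either way round below 0.21 rad or angle between the y axis of tin5 and the y axis of tray1, either way round between 0.837 and 1.257 rad)) or (y of tin5 in the frame of tray2 between -0.004 and 0.004 m and x of tin5 in the frame of tray2 between -0.054 and 0.054 m and z of tin5 in the frame of tray2 between -0.001 and 0.006 m and angle between tin5's own z axis and vertical below 0.1 rad and (angle between the y axis of tin5 and the y axis of tray2, either way round below 0.21 rad or angle between the y axis of tin5 and the y axis of tray2, either way round between 0.837 and 1.257 rad))) and ((y of tin6 in the frame of tray1 between -0.004 and 0.004 m and x of tin6 in the frame of tray1 between -0.054 and 0.054 m and z of tin6 in the frame of tray1 between -0.001 and 0.006 m and angle between tin6's own z axis and vertical below 0.1 rad and (angle between the y axis of tin6 and the y axis of tray1, either way round below 0.21 rad or angle between the y axis of tin6 and the y axis of tray1, either way round between 0.837 and 1.257 rad)) or (y of tin6 in the frame of tray2 between -0.004 and 0.004 m and x of tin6 in the frame of tray2 between -0.054 and 0.054 m and z of tin6 in the frame of tray2 between -0.001 and 0.006 m and angle between tin6's own z axis and vertical below 0.1 rad and (angle between the y axis of tin6 and the y axis of tray2, either way round below 0.21 rad or angle between the y axis of tin6 and the y axis of tray2, either way round between 0.837 and 1.257 rad)))); the robot touches nothing.
It fails at once if the roll of packing tape is pushed more than 3 cm or tipped (distance of tape_roll from where it was at the start of the episode above 0.03 m or angle between tape_roll's own z axis and vertical above 0.35 rad).
It fails at once if the sweet jar is pushed more than 3 cm or tipped (distance of sweet_jar from where it was at the start of the episode above 0.03 m or angle between sweet_jar's own z axis and vertical above 0.35 rad).
It fails at once if the carton of wrapped sweets is pushed more than 3 cm or tipped (distance of sweets_carton from where it was at the start of the episode above 0.03 m or angle between sweets_carton's own z axis and vertical above 0.35 rad).
Of tin1, tin2, tin3, tin4, tin5, tin6 only 4 to 6 are there at a start; the rules pass over those that are not, and their reading is None.
At some moment in a run one of tin1, tin2, tin3, tin4, tin5, tin6 may be knocked a few centimetres aside while the robot is not near it.
Once in a run the grip may slacken for a moment while it holds something.
It also fails if it takes over 210 s, if anything falls off the work surface, if the arm or the gripper's body presses on something with over 40 N, if the wrist force passes 120 N, or if a joint passes its speed limit or range.

## Robot

A 7-joint arm with a two-finger parallel gripper is mounted at the origin on the work surface. World frame = base frame: x ahead of the robot, y to its left, z up, the work surface at z = 0. Lengths are in m, angles in rad, forces in N, time in s.
With the tool pointing down it reaches from about 0.4 to 0.85 m from the base axis. Payload 4.5 kg.
Tool frame: the origin (TCP) lies on the centre line of the jaws, within the pads' length; the fingertips stand 17 mm ahead of it and the grasp point (between the pads) lies 2 mm behind it; z points along the fingers, y is the direction in which the jaws open and shut (so a half turn about z gives the same grasp; the last joint's range is limited). The gripper opens to 88 mm and grips with 3 to 60 N. Pads are 18 mm wide; open, the fingers measure 123 mm over their backs; the gripper's body (75 mm by 187 mm) begins 45 mm behind the grasp point.
Start: joints at [-1.23, 0.689, -0.195, 1.565, 0.157, 0.902, -0.215], TCP at [0.189, 0.596, 0.256] pointing down, gripper open.
Joint ranges: [-3.01, 3.01], [-0.46, 2.08], [-1.47, 1.51], [0.13, 2.56], [-1, 4.14], [0.04, 2.09], [-2.66, 2.66]. Speed limits (rad/s): [2.57, 2.57, 3.14, 3.14, 3.14, 3.14, 3.14].

## Interface

Orientations are given as a unit quaternion [x, y, z, w].
In Python, from workcell import ctrl gives the robot as it stands.
- The arm moves only by the tool arm_command, never from a script. Its argument "plan" is a list of rows, each a list of 4 numbers: the shift along the tool's x, y, z in cm, then the turn about the tool's z in degrees. A call has 1 to 20 rows; each row is the pose to reach, as a shift and turn from the pose measured when the call began, along the tool's axes at that moment; what a row does not reach only later rows make up. A row lasts 1/8 s, in which the tool goes at most 62.5 mm and 10.7 degrees, less where a joint would pass 70% of its speed; a pose out of reach is approached as far as the arm can. A call with a gripper value outside its range is refused whole. "claw" is the closure in counts, from 0 (fully open) to 255 (shut), set as the call begins (left out, the last holds). The fingers move at their own pace and stop on an object; "newtons" is the grip in N (left out, the last holds). Time passes only in rows, so rows that repeat a pose let the fingers close. It gives the time, the measured TCP pose, the force and the opening at its end, in the units of the state.
- ctrl.read_state(): the state, without advancing time (a new reading comes with each control period).
- ctrl.capture(name): name is "scene" or "top" or "wrist"; returns (picture, depth): 400x640x3 uint8, red, green, blue; 400x640 float32, m along the optical axis (not along the pixel's ray), 0 where there is no reading.
- ctrl.camera_model(name): a dict with "fovy" (degrees; the focal length in pixels is half the picture's height over the tangent of half this angle, whatever the lens; pixels are square), "cx", "cy" (the principal point, pixels), "R" (3x3) and "t" (3): a world point X has camera coordinates R X + t; the wrist camera has in their place "hand_eye" (4x4, takes a point from camera to tool coordinates, whose origin is the TCP and whose axes are the flange's). Camera axes: x right, y down, z forward; pixel columns grow to the right and rows downward; lengths in m; the calibration is good to about 2 mm. The wrist camera is an equidistant fisheye: a pixel r from the principal point sees the ray r / f radians off the axis. A picture is of the moment at which its call begins: read the wrist's pose just before it. camera_model takes no time and is no camera call.
- ctrl.close_job(): hands the job in, once; it reports no verdict.
The state is a dict: "t": time; "joint_pos": joint angles; "dq": joint speeds; "joint_torque": joint torques, N m; "tcp_pos": TCP position; "eef_rot": TCP orientation; "ft_force": force on the tool from outside, world axes, zero at the start; "ft_torque": the same for the moment, N m; "grip_width": finger opening in m.
Only numpy, scipy, OpenCV 4.12 (cv2) and the standard library are available. Lean on these libraries where they do the work, as an engineer would, in place of code of your own. Each camera call takes 0.05 s, during which the arm holds its last target. There are 200 camera calls.

## Working session

There is one attempt and no reset: what is moved stays moved. The work goes in short steps, Python scripts to look and compute and a tool call to move; the robot and the scene stay as the last step left them, time stands still between calls to the robot, and variables do not carry over. Pictures are saved under pics/ and viewed, about 12 in all and at most 16, crops included, and the job is handed in when it is done.

Besides the shell and the picture viewer there is one more tool, called after ">>>" as a command line: name --pt "numbers of a row" for each row, then --argument value for the rest. arm_command: Moves the arm, as the interface text tells. Its arguments: {"type":"object","properties":{"plan":{"type":"array"},"claw":{"type":"number"},"newtons":{"type":"number"}},"required":["plan"]}

```bash
ls; mkdir -p pics
python3 - <<'E'
from workcell import ctrl
import cv2,numpy as np
s=ctrl.read_state();print(s)
for n in("scene","top","wrist"):
    print(n,ctrl.camera_model(n))
for n in("scene","top"):
    p,d=ctrl.capture(n);cv2.imwrite(f"pics/{n}0.png",p[:,:,::-1]);np.savez(f"{n}0.npz",p=p,d=d)
E
```

```text
pics
{'t': 0.0, 'joint_pos': array([-1.23020371,  0.69004047, -0.19451245,  1.5663531 ,  0.15730694,
        0.90249283, -0.2150895 ]), 'dq': array([ 0.00037745,  0.0001741 , -0.00099038,  0.00020794,  0.00115453,
        0.0030567 , -0.00083978]), 'joint_torque': array([ 4.90088787e-04, -5.27565622e+01, -1.26695998e+00, -1.53433228e+01,
       -5.27062488e-02,  6.53696770e-03,  1.76340864e-04]), 'tcp_pos': array([0.1886146 , 0.59521921, 0.2548723 ]), 'eef_rot': array([ 1.52746374e-01,  9.88264965e-01, -9.47396706e-04, -7.65980938e-05]), 'ft_force': array([ 0.17934816, -0.51214199, -0.00864432]), 'ft_torque': array([-0.03969389, -0.0317156 ,  0.02741798]), 'grip_width': 0.08823064320015916}
scene {'fovy': 44.896589544250276, 'cx': 321.4042911655507, 'cy': 192.13108016381463, 'R': array([[-0.78605852,  0.61815111, -0.00109901],
       [ 0.41768636,  0.52982954, -0.73811839],
       [-0.45568642, -0.58066329, -0.67467031]]), 't': array([ 0.42747229, -0.17810601,  1.9994876 ])}
top {'fovy': 51.755261044396484, 'cx': 316.34854218788803, 'cy': 197.4378016776995, 'R': array([[-0.00896003, -0.99970481, -0.02258339],
       [-0.98067908,  0.01319858, -0.19517769],
       [ 0.19541815,  0.02039826, -0.98050786]]), 't': array([0.02650488, 0.52222544, 1.18488127])}
wrist {'fovy': 65.70646984690485, 'cx': 320.2226179024173, 'cy': 198.19600958555972, 'hand_eye': array([[-4.82007190e-04, -9.58236669e-01, -2.85975968e-01,
         7.46154734e-02],
       [ 9.99999752e-01, -3.14848290e-04, -6.30500158e-04,
        -5.31104147e-05],
       [ 5.14129326e-04, -2.85976201e-01,  9.58236583e-01,
        -1.28786943e-01],
       [ 0.00000000e+00,  0.00000000e+00,  0.00000000e+00,
         1.00000000e+00]])}
```

View pics/top0.png

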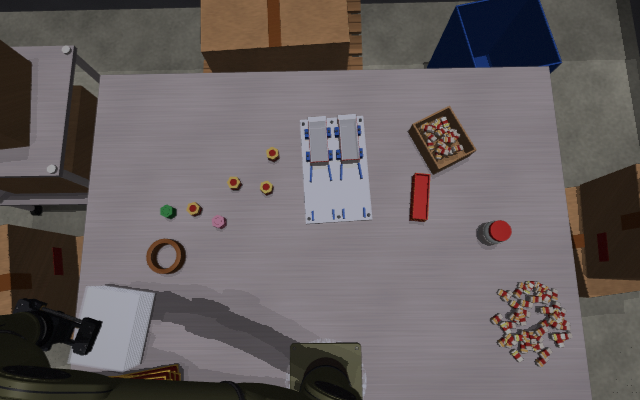

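View pics/scene0.png

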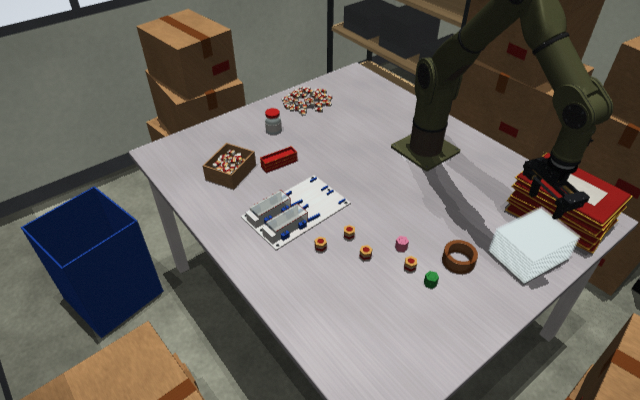

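```bash
cat > h.py <<'E'
from workcell import ctrl
import cv2,numpy as np
from scipy.spatial.transform import Rotation as Ro
def cam(n,s=None):
    m=ctrl.camera_model(n);f=200/np.tan(np.radians(m["fovy"]/2));c=np.array([m["cx"],m["cy"]])
    if n=="wrist":
        s=s or ctrl.read_state();H=m["hand_eye"];R=Ro.from_quat(s["eef_rot"]).as_matrix()
        return f,c,R@H[:3,:3],R@H[:3,3]+s["tcp_pos"],True
    return f,c,m["R"].T,-m["R"].T@m["t"],False
def onplane(C,uv,z):
    f,c,Rw,o,fish=C;uv=np.atleast_2d(np.asarray(uv,float));d=(uv-c)/f
    if fish:
        r=np.linalg.norm(d,axis=1,keepdims=True)+1e-12
        ray=np.hstack([d/r*np.sin(r),np.cos(r)])
    else: ray=np.hstack([d,np.ones((len(d),1))])
    w=ray@Rw.T
    return (o+w*((z-o[2])/w[:,2:3]))
def depthpts(C,d):
    f,c,Rw,o,fish=C;v,u=np.mgrid[:400,:640];q=np.stack([u-c[0],v-c[1]],-1)/f
    if fish:
        r=np.linalg.norm(q,axis=-1,keepdims=True)+1e-12;q=q/r*np.tan(np.minimum(r,1.4))
    return (np.concatenate([q,np.ones((400,640,1))],-1)*d[...,None])@Rw.T+o
def snap(n,name):
    C=cam(n);p,d=ctrl.capture(n)
    cv2.imwrite(f"pics/{name}.png",p[:,:,::-1]);np.savez(f"{name}.npz",p=p,d=d);return C,p,d
def yaw(): # world angle of the tool's y axis, degrees
    R=Ro.from_quat(ctrl.read_state()["eef_rot"]).as_matrix();return np.degrees(np.arctan2(R[1,1],R[0,1]))
def go(xyz,yawdeg=None,half=True):
    """shift (cm) and turn (deg) that take the tool to xyz with tool y along yawdeg (mod 180)"""
    s=ctrl.read_state();R=Ro.from_quat(s["eef_rot"]).as_matrix()
    sh=R.T@(np.asarray(xyz)-s["tcp_pos"])*100
    t=0
    if yawdeg is not None: t=-((yawdeg-yaw()+90)%180-90)
    print("go",np.round(xyz,4),"shift cm",sh.round(2),"turn",round(t,1),"| q7",s["joint_pos"][6].round(2),"t",round(s["t"],1));return sh,t
def mask(p,lo,hi):
    return cv2.inRange(cv2.cvtColor(p,cv2.COLOR_RGB2HSV),lo,hi)
E
python3 - <<'E'
from h import *
z=np.load("top0.npz");p,d=z["p"],z["d"];C=cam("top")
hsv=cv2.cvtColor(p,cv2.COLOR_RGB2HSV)
P=depthpts(C,d)
for u,v in [(272,154),(234,183),(266,188),(193,209),(218,222),(167,212)]:
    m=(abs(np.mgrid[:400,:640][1]-u)<10)&(abs(np.mgrid[:400,:640][0]-v)<10)&(P[...,2]>.03)
    print(u,v,hsv[v,u],onplane(C,[u,v],.038)[0].round(3),"depth",P[m].mean(0).round(3),m.sum())
m=mask(p,(0,150,80),(8,255,255));n,l,st,ce=cv2.connectedComponentsWithStats(m)
for i in range(1,n):
    if st[i,4]>300:
        r=cv2.minAreaRect(np.argwhere(l==i)[:,::-1].astype(np.float32));b=onplane(C,cv2.boxPoints(r),.048)
        print(ce[i],st[i,4],b.mean(0).round(4),[np.linalg.norm(b[k]-b[k-1]).round(3) for k in(1,2)],[np.degrees(np.arctan2(*(b[k]-b[k-1])[[1,0]])).round(1) for k in(1,2)])
# jig plate
m=((hsv[...,1]<25)&(hsv[...,2]>185)).astype(np.uint8);n,l,st,ce=cv2.connectedComponentsWithStats(m)
print(hsv[200,335],hsv[250,335])
m=((P[...,2]>.003)&(P[...,2]<.07)).astype(np.uint8)
for nm,box in(("jig",(285,100,385,235)),("stack",(400,165,440,230))):
    x0,y0,x1,y1=box;mm=np.zeros_like(m);mm[y0:y1,x0:x1]=m[y0:y1,x0:x1]
    q=np.argwhere(mm)[:,::-1].astype(np.float32)
    X=P[mm>0];X=X[:,:2].astype(np.float32);r=cv2.minAreaRect(X);print(nm,r,len(X))
for w in(.035,):
    for t in((335,200),(419,196),(318,140)): print(t,P[t[1],t[0]].round(4))
for c in((300.5,118),(368,115.5),(372,219.5),(305.5,222.5)):print(c,onplane(C,c,.006)[0].round(4))
E
```

```text
272 154 [  1 198 117] [0.665 0.157 0.038] depth [0.669 0.158 0.037] 120
234 183 [  1 197 115] [0.574 0.273 0.038] depth [0.572 0.271 0.056] 125
266 188 [  0 195 119] [0.557 0.175 0.038] depth [0.558 0.174 0.047] 124
193 209 [  1 200 112] [0.494 0.396 0.038] depth [0.496 0.394 0.046] 133
218 222 [165  76 157] [0.454 0.318 0.038] depth [0.456 0.317 0.047] 127
167 212 [ 66 144 110] [0.486 0.475 0.038] depth [0.489 0.474 0.046] 131
[420.25873016 196.21428571] 630 [ 0.5242 -0.2919  0.048 ] [np.float64(0.14), np.float64(0.045)] [np.float64(-6.4), np.float64(-94.4)]
[500.16467066 230.38323353] 334 [ 0.4173 -0.5169  0.048 ] [np.float64(0.058), np.float64(0.058)] [np.float64(-47.4), np.float64(-138.8)]
[116  20 177] [154  14 127]
jig ((0.636812686920166, -0.03735654056072235), (0.321652889251709, 0.43978458642959595), 89.3128890991211) 6305
stack ((0.5326430201530457, -0.2982463836669922), (0.12074212729930878, 0.20342358946800232), 86.2223129272461) 1027
(335, 200) [ 0.5227 -0.0362  0.0063]
(419, 196) [ 0.5264 -0.29    0.0335]
(318, 140) [0.7019 0.0139 0.0552]
(300.5, 118) [0.7947 0.0706 0.006 ]
(368, 115.5) [ 0.7993 -0.1477  0.006 ]
(372, 219.5) [ 0.4602 -0.1487  0.006 ]
(305.5, 222.5) [0.4534 0.0557 0.006 ]
```

Run:
```python
from h import *
print(yaw());go([.5,.0,.28],90)
go([.5,.3,.28],90)
```

```text
72.42649921893334
go [0.5  0.   0.28] shift cm [-47.66 -47.36  -2.42] turn -17.6 | q7 -0.22 t 0.1
go [0.5  0.3  0.28] shift cm [-38.6  -18.76  -2.47] turn -17.6 | q7 -0.22 t 0.1
```

>>> arm_command --pt "-5 -2.4 -0.5 -2" --pt "-10 -5 -1 -5" --pt "-15 -7.5 -1.5 -8" --pt "-20 -10 -2 -11" --pt "-25 -12.5 -2.4 -14" --pt "-30 -15 -2.4 -17.6" --pt "-34 -17 -2.4 -17.6" --pt "-37 -19 -2.4 -17.6" --pt "-39.5 -22.5 -2.4 -17.6" --pt "-41 -27 -2.4 -17.6" --pt "-42.5 -32 -2.4 -17.6" --pt "-44.5 -37 -2.4 -17.6" --pt "-46 -42 -2.4 -17.6" --pt "-47 -45.5 -2.4 -17.6" --pt "-47.7 -47.4 -2.4 -17.6" --pt "-47.7 -47.4 -2.4 -17.6" --pt "-47.7 -47.4 -2.4 -17.6"

```text
t: 2.22
tcp_pos: [0.5002, 0.0008, 0.2798]
eef_rot: [-0.001, 1.0, -0.0, -0.0]
ft_force: [-0.5, 0.8, 0.1]
grip_width: 0.0882
```

Run:
```python
from h import *
print(yaw(),ctrl.read_state()["tcp_pos"]);C,p,d=snap("wrist","w1");print(d[200,320],d[100,320])
```

```text
90.11331590186298 [0.50021846 0.00078246 0.27977804]
0.42008916 0.3874705
```

View pics/w1.png

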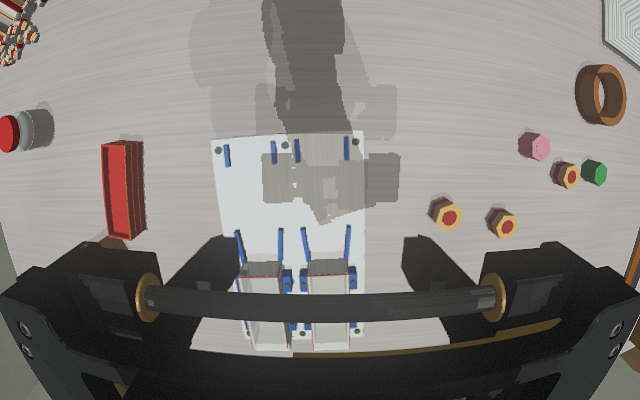

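Run:
```python
from h import *
z=np.load("w1.npz");p,d=z["p"],z["d"];C=cam("wrist")
m=mask(p,(105,120,40),(125,255,255));m[:,:205]=0;m[:,370:]=0
n,l,st,ce=cv2.connectedComponentsWithStats(m);pts=[]
for i in range(1,n):
    if st[i,4]>40:
        zz=.011 if ce[i][1]<170 else .013
        w=onplane(C,ce[i],zz)[0];print(ce[i].round(1),st[i].tolist(),w.round(4));pts.append(w)
pts=np.array(pts)
mod=np.array([[x,y+s,0] for y in(47.5,-47.5) for x,ss in((-157,(32,-32)),(-25,(29.5,-29.5))) for s in ss])/1000
mod=mod[:,:2]
g=np.array([.63,-.042]);a=np.radians(1.3)
for it in range(4):
    R=np.array([[np.cos(a),-np.sin(a)],[np.sin(a),np.cos(a)]]);W=mod@R.T+g
    A=[];B=[]
    for k,w in enumerate(W):
        dd=np.linalg.norm(pts[:,:2]-w,axis=1);j=dd.argmin()
        if dd[j]<(.015 if it<1 else .008):A.append(mod[k]);B.append(pts[j,:2])
    A=np.array(A);B=np.array(B);U,S,V=np.linalg.svd((A-A.mean(0)).T@(B-B.mean(0)));R=(U@V).T;a=np.arctan2(R[1,0],R[0,0]);g=B.mean(0)-R@A.mean(0)
    print(len(A),g.round(4),np.degrees(a).round(2))
print(((A@R.T+g-B)*1000).round(1))
```

```text
[346.  148.1] [345, 138, 3, 22, 54] [0.4765 0.0341 0.011 ]
[226.  155.5] [224, 145, 5, 22, 66] [ 0.4849 -0.125   0.011 ]
[347.  243.7] [345, 228, 5, 32, 102] [0.6102 0.0387 0.013 ]
[280.  246.5] [278, 231, 4, 32, 96] [ 0.6151 -0.056   0.013 ]
[305.3 244.9] [302, 230, 8, 32, 106] [ 0.6122 -0.0199  0.013 ]
[239.9 248.8] [234, 232, 12, 31, 93] [ 0.6203 -0.1153  0.013 ]
[352.9 280.9] [350, 274, 7, 15, 74] [0.6723 0.05   0.013 ]
[286.1 283.1] [282, 276, 10, 16, 105] [ 0.6765 -0.0498  0.013 ]
6 [ 0.6388 -0.0366] 3.28
6 [ 0.6388 -0.0366] 3.28
6 [ 0.6388 -0.0366] 3.28
6 [ 0.6388 -0.0366] 3.28
[[ 1.  -0.3]
 [-0.8  0.1]
 [ 0.6 -0.1]
 [ 1.6  0. ]
 [-0.3 -0.1]
 [-2.1  0.4]]
```

Run:
```python
from h import *
C=cam("wrist")
for c in((102,143.5),(127,141),(117,237),(136,238)):print(c,onplane(C,c,.048)[0].round(4))
go([.48,-.292,.17],84.6)
```

```text
(102, 143.5) [ 0.4541 -0.3041  0.048 ]
(127, 141) [ 0.454  -0.2574  0.048 ]
(117, 237) [ 0.5947 -0.3042  0.048 ]
(136, 238) [ 0.5942 -0.2671  0.048 ]
go [ 0.48  -0.292  0.17 ] shift cm [  2.1  -29.29  11.  ] turn 5.6 | q7 1.22 t 2.3
```

>>> arm_command --pt "0.3 -4 0.5 1" --pt "0.8 -9 2 3" --pt "1.2 -14 4 4.5" --pt "1.6 -19 6 5.6" --pt "2 -24 8 5.6" --pt "2.1 -28 10 5.6" --pt "2.1 -29.3 11 5.6" --pt "2.1 -29.3 11 5.6" --pt "2.1 -29.3 11 5.6"

```text
t: 3.4
tcp_pos: [0.4812, -0.2895, 0.1707]
eef_rot: [0.046, 0.999, 0.0, 0.0]
ft_force: [-0.1, 0.3, -0.2]
grip_width: 0.0877
```

Run:
```python
from h import *
C,p,d=snap("wrist","w2");print(yaw())
m=mask(p,(0,120,60),(35,255,255));n,l,st,ce=cv2.connectedComponentsWithStats(m)
for i in range(1,n):
    if st[i,4]>200:print(st[i].tolist(),ce[i].round(1))
cv2.imwrite("pics/w2.png",p[:,:,::-1])
```

```text
84.7570335036564
[18, 20, 21, 34, 214] [30.6 35.9]
[50, 125, 54, 69, 2833] [ 76.2 158.6]
[296, 160, 54, 135, 6723] [320.8 226.3]
[452, 318, 109, 30, 725] [515.1 332. ]
```

View pics/w2.png

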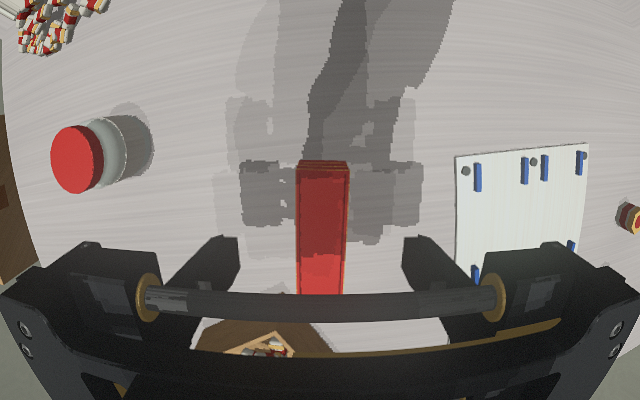

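Run:
```python
from h import *
p=np.load("w2.npz")["p"];C=cam("wrist")
m=mask(p,(0,100,40),(35,255,255));L=[];Rr=[]
for r in range(175,285,3):
    q=np.flatnonzero(m[r,280:365])+280;L.append((q[0]-.5,r));Rr.append((q[-1]+.5,r))
A=onplane(C,L,.048);B=onplane(C,Rr,.048)
for X in(A,B):
    k=np.polyfit(X[:,0],X[:,1],1);print(np.degrees(np.arctan(k[0])).round(2),np.polyval(k,.524).round(4),(X[:,1]-np.polyval(k,X[:,0])).std().round(5))
for r in range(158,172):print(r,p[r,322],end=' ')
for r in (163,166,168):print(r,onplane(C,(322,r),.048)[0].round(4))
```

```text
-6.78 -0.3161 0.00023
-6.77 -0.2707 0.00029
158 [113 110 107] 159 [113 108 105] 160 [96 54 51] 161 [92 43 41] 162 [100  60  43] 163 [99 58 45] 164 [89 41 37] 165 [97 52 39] 166 [106  69  46] 167 [95 50 45] 168 [94 48 42] 169 [103  60  43] 170 [109  63  45] 171 [102  42  40] 163 [ 0.4518 -0.2855  0.048 ]
166 [ 0.4543 -0.2858  0.048 ]
168 [ 0.4559 -0.2859  0.048 ]
```

Run:
```python
from h import *
go([.5255,-.2936,.0515],83.2)
```

```text
go [ 0.5255 -0.2936  0.0515] shift cm [-4.440e+00  1.000e-02  1.194e+01] turn 1.6 | q7 1.61 t 3.5
```

>>> arm_command --pt "-2.5 0 0 1.6" --pt "-4.4 0 2 1.6" --pt "-4.4 0 6 1.6" --pt "-4.4 0 10 1.6" --pt "-4.4 0 11.5 1.6" --pt "-4.4 0 11.9 1.6" --pt "-4.4 0 11.9 1.6" --pt "-4.4 0 11.9 1.6"

```text
t: 4.45
tcp_pos: [0.526, -0.2941, 0.0533]
eef_rot: [0.06, 0.998, -0.0, 0.002]
ft_force: [-0.9, 1.2, -0.1]
grip_width: 0.0884
```

>>> arm_command --pt "0 0 0 0" --pt "0 0 0 0" --pt "0 0 0 0" --pt "0 0 0 0" --pt "0 0 0 0" --pt "0 0 0 0" --claw 255 --newtons 30

```text
t: 5.2
tcp_pos: [0.5259, -0.294, 0.0532]
eef_rot: [0.06, 0.998, -0.0, 0.002]
ft_force: [-0.2, 0.8, 0.6]
grip_width: 0.0448
```

Run:
```python
from h import *
print(ctrl.read_state()["tcp_pos"])
o=np.array([.6388,-.0366]);a=np.radians(3.28);R=np.array([[np.cos(a),-np.sin(a)],[np.sin(a),np.cos(a)]])
for y in(-.0475,.0475):
    w=o+R@[-.09,y];go([*w,.14],93.3);go([*w,.03],93.3)
```

```text
[ 0.52592737 -0.29399395  0.05321821]
go [ 0.5517 -0.0892  0.14  ] shift cm [-0.14 20.64 -8.68] turn -10.1 | q7 1.53 t 5.2
go [ 0.5517 -0.0892  0.03  ] shift cm [-0.11 20.64  2.32] turn -10.1 | q7 1.53 t 5.2
go [0.5462 0.0057 0.14  ] shift cm [ 1.53 29.99 -8.69] turn -10.1 | q7 1.53 t 5.2
go [0.5462 0.0057 0.03  ] shift cm [ 1.56 30.    2.31] turn -10.1 | q7 1.53 t 5.2
```

>>> arm_command --pt "0 0 -1 0" --pt "0 0 -3 0" --pt "0 0 -5 0" --pt "0 2 -6 -1" --pt "0 5 -6 -3" --pt "0 9 -6 -5" --pt "0 13 -6 -7" --pt "0 17 -6 -9" --pt "-0.1 20 -6 -10.1" --pt "-0.1 20.6 -5 -10.1" --pt "-0.1 20.6 -3 -10.1" --pt "-0.1 20.6 -2 -10.1" --pt "-0.1 20.6 -2 -10.1" --pt "-0.1 20.6 -2 -10.1"

```text
t: 6.95
tcp_pos: [0.5516, -0.0901, 0.0735]
eef_rot: [-0.028, 1.0, -0.0, 0.002]
ft_force: [0.1, 0.1, -1.4]
grip_width: 0.0445
```

Run:
```python
from h import *
C,p,d=snap("wrist","w3");print(yaw())
cv2.imwrite("pics/w3c.png",p[60:320,180:460,::-1].repeat(2,0).repeat(2,1))
```

```text
93.21353741252015
```

View pics/w3c.png

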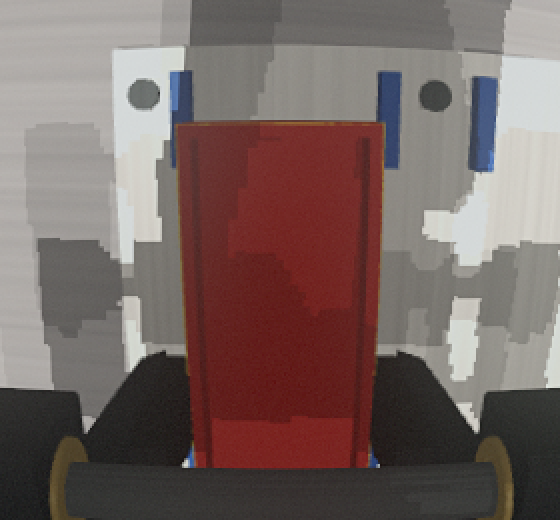

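Run:
```python
from h import *
p=np.load("w3.npz")["p"];C=cam("wrist")
m=mask(p,(105,120,30),(125,255,255));n,l,st,ce=cv2.connectedComponentsWithStats(m)
for i in range(1,n):
    if st[i,4]>60:print(st[i].tolist(),ce[i].round(1),onplane(C,ce[i],.013)[0].round(4))
t=mask(p,(0,120,40),(35,255,255))
# inner edges of posts, row 100
for r in (98,):
    q=np.flatnonzero(m[r]);print(q)
    e=onplane(C,[(q[q<285].max()+.5,r),(q[(q>350)&(q<385)].min()-.5,r)],.014);print(e.round(4),"mid",e.mean(0).round(4))
for r in (125,140,160,180,200):
    q=np.flatnonzero(t[r,240:400])+240;e=onplane(C,[(q[0]-.5,r),(q[-1]+.5,r)],.0683);print(r,e.round(4).tolist(),e.mean(0).round(4))
```

```text
[265, 96, 5, 20, 72] [267.  104.3] [ 0.4762 -0.1265  0.013 ]
[370, 97, 10, 46, 318] [374.9 116.1] [ 0.4798 -0.0605  0.013 ]
[503, 108, 9, 43, 267] [507.  128.6] [0.4767 0.0346 0.013 ]
[384, 337, 14, 13, 150] [390.6 343.4] [ 0.6567 -0.0254  0.013 ]
[271, 338, 11, 13, 119] [276.  344.4] [ 0.6615 -0.1204  0.013 ]
[361, 338, 11, 13, 125] [365.7 344.2] [ 0.6571 -0.0466  0.013 ]
[265 266 267 268 269 371 372 373 374 375 376 377 378 379]
[[ 0.4723 -0.125   0.014 ]
 [ 0.469  -0.0642  0.014 ]] mid [ 0.4706 -0.0946  0.014 ]
125 [[0.4854, -0.116, 0.0683], [0.4829, -0.0715, 0.0683]] [ 0.4841 -0.0938  0.0683]
140 [[0.492, -0.1158, 0.0683], [0.4895, -0.071, 0.0683]] [ 0.4907 -0.0934  0.0683]
160 [[0.5009, -0.1156, 0.0683], [0.4984, -0.0706, 0.0683]] [ 0.4996 -0.0931  0.0683]
180 [[0.5099, -0.115, 0.0683], [0.5074, -0.0698, 0.0683]] [ 0.5087 -0.0924  0.0683]
200 [[0.5193, -0.1144, 0.0683], [0.5168, -0.0693, 0.0683]] [ 0.518  -0.0919  0.0683]
```

>>> arm_command --pt "0 0.1 1.5 0" --pt "0 0.1 3 0" --pt "0 0.1 4 0" --pt "0 0.1 4.5 0" --pt "0 0.1 4.55 0" --pt "0 0.1 4.55 0" --pt "0 0.1 4.55 0"

```text
t: 7.88
tcp_pos: [0.5521, -0.0891, 0.0284]
eef_rot: [-0.028, 1.0, -0.0, 0.002]
ft_force: [-0.2, -0.6, -1.5]
grip_width: 0.0446
```

>>> arm_command --pt "0 0 0 0" --pt "0 0 0 0" --pt "0 0 0 0" --pt "0 0 -1.5 0" --pt "0 0 -5 0" --pt "0 0 -9 0" --pt "0 0 -11 0" --pt "0 0 -11 0" --claw 70

```text
t: 8.88
tcp_pos: [0.5527, -0.0892, 0.1407]
eef_rot: [-0.028, 1.0, -0.001, 0.004]
ft_force: [0.0, 0.5, -1.5]
grip_width: 0.064
```

Run:
```python
from h import *
C,p,d=snap("wrist","w4");print(yaw())
t=mask(p,(0,120,40),(35,255,255))
for r in range(140,260,20):
    q=np.flatnonzero(t[r,240:400])+240
    if len(q): e=onplane(C,[(q[0]-.5,r),(q[-1]+.5,r)],.022);print(r,e.round(4).tolist(),e.mean(0).round(4))
go([.5255,-.2936,.12],83.2);go([.5255,-.2936,.0362],83.2)
```

```text
93.19578990985916
140 [[0.5056, -0.1141, 0.022], [0.5031, -0.0694, 0.022]] [ 0.5044 -0.0918  0.022 ]
160 [[0.5219, -0.1135, 0.022], [0.5195, -0.069, 0.022]] [ 0.5207 -0.0913  0.022 ]
180 [[0.5386, -0.1121, 0.022], [0.5361, -0.0678, 0.022]] [ 0.5373 -0.0899  0.022 ]
200 [[0.5558, -0.1116, 0.022], [0.5533, -0.0664, 0.022]] [ 0.5546 -0.089   0.022 ]
220 [[0.5737, -0.1093, 0.022], [0.5712, -0.0658, 0.022]] [ 0.5724 -0.0876  0.022 ]
240 [[0.5925, -0.1088, 0.022], [0.59, -0.0642, 0.022]] [ 0.5913 -0.0865  0.022 ]
go [ 0.5255 -0.2936  0.12  ] shift cm [  3.78 -20.26   1.94] turn 10.0 | q7 1.36 t 8.9
go [ 0.5255 -0.2936  0.0362] shift cm [  3.83 -20.25  10.32] turn 10.0 | q7 1.36 t 8.9
```

>>> arm_command --pt "0.3 -3 0 1" --pt "1 -7 0 3" --pt "2 -12 0 6" --pt "3 -17 0 9" --pt "5 -20 0 10" --pt "7 -20.3 0 10" --pt "7.5 -20.3 0 10" --pt "7.5 -20.3 0 10" --claw 0

```text
t: 9.93
tcp_pos: [0.4885, -0.2951, 0.1387]
eef_rot: [0.059, 0.998, 0.0, 0.003]
ft_force: [0.2, -0.2, 0.9]
grip_width: 0.0884
```

Run:
```python
from h import *
C,p,d=snap("wrist","w5");print(yaw())
m=mask(p,(0,100,40),(35,255,255));L=[];Rr=[]
print(np.unique(np.argwhere(m[:,280:365])[:,0])[[0,-1]])
for r in range(150,285,3):
    q=np.flatnonzero(m[r,270:375])+270
    if len(q)>20:L.append((q[0]-.5,r));Rr.append((q[-1]+.5,r))
A=onplane(C,L,.032);B=onplane(C,Rr,.032)
for X in(A,B):
    k=np.polyfit(X[:,0],X[:,1],1);print(np.degrees(np.arctan(k[0])).round(2),np.polyval(k,.5255).round(4),(X[:,1]-np.polyval(k,X[:,0])).std().round(5))
r0=np.flatnonzero(m[:,322])[:8];print(r0,onplane(C,[(322,r) for r in r0],.032)[:,0].round(4))
go([.5255,-.2936,.0355],83.2)
```

```text
83.29251007147475
[157 357]
-6.59 -0.3159 0.00038
-6.5 -0.2705 0.00043
[157 158 159 160 161 162 163 164] [0.4522 0.453  0.4537 0.4545 0.4553 0.4561 0.4568 0.4576]
go [ 0.5255 -0.2936  0.0355] shift cm [-3.51  0.55 10.37] turn 0.1 | q7 1.58 t 10.0
```

>>> arm_command --pt "-1.5 0.3 0 0" --pt "-3.5 0.6 2 0" --pt "-3.5 0.6 6 0" --pt "-3.5 0.6 9 0" --pt "-3.5 0.6 10.2 0" --pt "-3.5 0.6 10.3 0" --pt "-3.5 0.6 10.3 0"

```text
t: 10.85
tcp_pos: [0.5263, -0.2932, 0.0372]
eef_rot: [0.058, 0.998, -0.0, 0.004]
ft_force: [-0.7, -0.2, -0.0]
grip_width: 0.0884
```

>>> arm_command --pt "0 0 0 0" --pt "0 0 0 0" --pt "0 0 0 0" --pt "0 0 0 0" --pt "0 0 0 0" --pt "0 0 0 0" --claw 255

```text
t: 11.6
tcp_pos: [0.5263, -0.2932, 0.0372]
eef_rot: [0.058, 0.998, -0.0, 0.004]
ft_force: [-0.3, -0.7, 0.9]
grip_width: 0.0447
```

Run:
```python
from h import *
go([.5467,.0062,.10],93.3)
```

```text
go [0.5467 0.0062 0.1   ] shift cm [ 1.41 29.98 -6.29] turn -10.0 | q7 1.52 t 11.6
```

>>> arm_command --pt "0 0 -1 0" --pt "0 0 -3 0" --pt "0 0 -5.5 0" --pt "0 2 -7.5 -1" --pt "0.3 6 -8 -3" --pt "0.5 11 -8 -5" --pt "0.8 16 -8 -7" --pt "1.1 21 -8 -9" --pt "1.4 26 -8 -10" --pt "1.4 29 -7 -10" --pt "1.4 30 -5.5 -10" --pt "1.4 30 -3.5 -10" --pt "1.4 30 -3.5 -10" --pt "1.4 30 -3.5 -10"

```text
t: 13.35
tcp_pos: [0.5472, 0.0051, 0.0725]
eef_rot: [-0.028, 1.0, -0.001, 0.004]
ft_force: [-0.1, 0.0, -1.5]
grip_width: 0.0446
```

Run:
```python
from h import *
C,p,d=snap("wrist","w6");print(yaw())
m=mask(p,(105,120,30),(125,255,255));n,l,st,ce=cv2.connectedComponentsWithStats(m)
for i in range(1,n):
    if st[i,4]>60:print(st[i].tolist(),ce[i].round(1),onplane(C,ce[i],.013)[0].round(4))
zr=ctrl.read_state()["tcp_pos"][2]-.0212+.016
t=mask(p,(0,120,40),(35,255,255))
for r in range(120,230,20):
    q=np.flatnonzero(t[r,230:410])+230
    if len(q):e=onplane(C,[(q[0]-.5,r),(q[-1]+.5,r)],zr);print(r,e.round(4).tolist(),e.mean(0).round(4))
go([.5467,.0062,.0265],93.3)
```

```text
93.21862560173003
[370, 95, 10, 47, 205] [375.1 115.1] [0.4749 0.0342 0.013 ]
[131, 105, 9, 43, 272] [135.  125.5] [ 0.4846 -0.125   0.013 ]
[243, 336, 15, 14, 169] [250.4 342.6] [ 0.6576 -0.0468  0.013 ]
[270, 338, 11, 13, 123] [275.6 344.3] [ 0.6568 -0.0256  0.013 ]
[360, 338, 12, 13, 70] [365.7 344.5] [0.6528 0.0483 0.013 ]
120 [[0.4784, -0.0131, 0.0676], [0.4767, 0.0168, 0.0676]] [0.4775 0.0018 0.0676]
140 [[0.4874, -0.0207, 0.0676], [0.4849, 0.024, 0.0676]] [0.4861 0.0016 0.0676]
160 [[0.4962, -0.02, 0.0676], [0.4937, 0.0247, 0.0676]] [0.495  0.0024 0.0676]
180 [[0.5053, -0.0199, 0.0676], [0.5028, 0.0251, 0.0676]] [0.504  0.0026 0.0676]
200 [[0.5146, -0.0193, 0.0676], [0.5121, 0.0256, 0.0676]] [0.5134 0.0032 0.0676]
220 [[0.5243, -0.0183, 0.0676], [0.5218, 0.0262, 0.0676]] [0.5231 0.0039 0.0676]
go [0.5467 0.0062 0.0265] shift cm [0.11 0.1  4.62] turn -0.1 | q7 1.18 t 13.4
```

>>> arm_command --pt "0 0.1 1.5 0" --pt "0 0.1 3 0" --pt "0 0.1 4 0" --pt "0 0.1 4.5 0" --pt "0 0.1 4.55 0" --pt "0 0.1 4.55 0" --pt "0 0.1 4.55 0"

```text
t: 14.28
tcp_pos: [0.548, 0.0063, 0.0273]
eef_rot: [-0.028, 1.0, -0.001, 0.005]
ft_force: [-0.6, 0.5, -0.3]
grip_width: 0.0447
```

>>> arm_command --pt "0 0 0 0" --pt "0 0 0 0" --pt "0 0 0 0" --pt "0 0 -1.5 0" --pt "0 0 -5 0" --pt "0 0 -9 0" --pt "0 0 -13 0" --pt "0 0 -14.5 0" --pt "0 0 -14.5 0" --claw 70

```text
t: 15.4
tcp_pos: [0.5469, 0.0063, 0.1731]
eef_rot: [-0.028, 1.0, -0.001, 0.006]
ft_force: [-0.5, 0.3, -0.6]
grip_width: 0.0638
```

Run:
```python
from h import *
C,p,d=snap("wrist","w7");print(yaw())
t=mask(p,(0,120,40),(35,255,255))
for r in range(130,260,20):
    q=np.flatnonzero(t[r,270:400])+270
    if len(q): e=onplane(C,[(q[0]-.5,r),(q[-1]+.5,r)],.022);print(r,e.round(4).tolist(),e.mean(0).round(4))
go([.62,.16,.17],90);go([.51,.175,.17],90)
```

```text
93.20870307565929
130 [[0.4948, -0.019, 0.022], [0.4924, 0.0249, 0.022]] [0.4936 0.003  0.022 ]
150 [[0.5131, -0.0183, 0.022], [0.5106, 0.0262, 0.022]] [0.5119 0.004  0.022 ]
170 [[0.5317, -0.0166, 0.022], [0.5292, 0.0276, 0.022]] [0.5305 0.0055 0.022 ]
190 [[0.5509, -0.0159, 0.022], [0.5484, 0.029, 0.022]] [0.5496 0.0065 0.022 ]
210 [[0.5707, -0.0143, 0.022], [0.5682, 0.0296, 0.022]] [0.5695 0.0076 0.022 ]
230 [[0.5915, -0.0137, 0.022], [0.589, 0.0303, 0.022]] [0.5903 0.0083 0.022 ]
250 [[0.6135, -0.0121, 0.022], [0.6109, 0.0331, 0.022]] [0.6122 0.0105 0.022 ]
go [0.62 0.16 0.17] shift cm [-8.23 14.93  0.25] turn 3.2 | q7 1.23 t 15.4
go [0.51  0.175 0.17 ] shift cm [ 2.67 17.05  0.14] turn 3.2 | q7 1.23 t 15.4
```

View pics/w7.png

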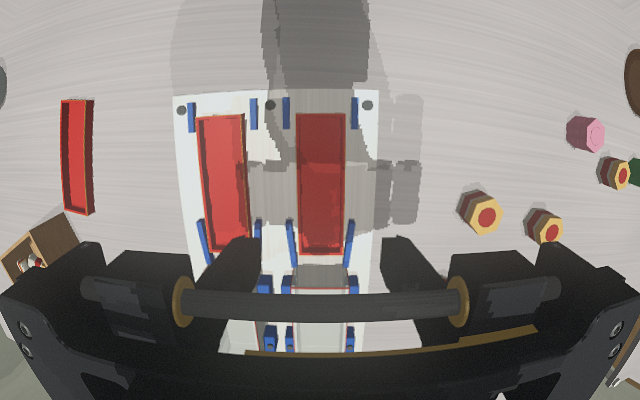

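```bash
cat >> h.py <<'E'
def tins(name):
    C,p,d=snap("wrist",name);m=mask(p,(12,90,70),(32,255,255));m=cv2.morphologyEx(m,cv2.MORPH_CLOSE,np.ones((3,3)))
    out=[]
    for c in cv2.findContours(m,cv2.RETR_EXTERNAL,cv2.CHAIN_APPROX_NONE)[0]:
        x,y,w,h=cv2.boundingRect(c)
        if cv2.contourArea(c)<150 or y+h>255 or w>90: continue
        f=np.zeros(m.shape,np.uint8);cv2.fillPoly(f,[cv2.convexHull(c)],1)
        q=np.argwhere(f)[:,::-1];X=onplane(C,q,.038)[:,:2]
        H=onplane(C,cv2.convexHull(c)[:,0],.038)[:,:2].astype(np.float32)
        M=cv2.moments(H.reshape(-1,1,2)*1000);ctr=np.array([M["m10"],M["m01"]])/M["m00"]/1000
        # dense boundary for the six-fold phase
        D=np.vstack([np.linspace(H[k-1],H[k],30)[1:] for k in range(len(H))]);v=(D-ctr);z=v[:,0]+1j*v[:,1]
        wt=np.abs(np.diff(np.r_[z,z[0]]));ph=np.angle((wt*(abs(z)-abs(z).mean())*np.exp(6j*np.angle(z))).sum())/6
        sz=[np.ptp(v@[np.cos(ph+a),np.sin(ph+a)])*1000 for a in np.radians([30,90,150])]
        dr=f.astype(bool)
        print("tin px",(x+w//2,y+h//2),"ctr",ctr.round(4),"corner deg",np.degrees(ph).round(1),"mod60; flats mm",np.round(sz,1));out.append((ctr,np.degrees(ph)))
    return out
E
python3 - <<'E'
from h import *
go([.553,.174,.14],90)
E
```

```text
go [0.553 0.174 0.14 ] shift cm [-1.59 16.71  3.18] turn 3.2 | q7 1.23 t 15.4
```

>>> arm_command --pt "-0.2 2 0 1" --pt "-0.5 6 0.5 3" --pt "-1 11 1.5 3" --pt "-1.5 15 2.5 3" --pt "-1.6 16.7 3 3" --pt "-1.6 16.7 3.1 3" --pt "-1.6 16.7 3.1 3" --pt "-1.6 16.7 3.1 3" --claw 0

```text
t: 16.45
tcp_pos: [0.5535, 0.1716, 0.141]
eef_rot: [-0.0, 1.0, -0.001, 0.005]
ft_force: [0.3, -0.7, 0.3]
grip_width: 0.0883
```

Run:
```python
from h import *
print(yaw(),ctrl.read_state()["tcp_pos"])
for c,a in tins("w8"):
    if abs(c-[.558,.174]).max()<.03:
        for k in(30,90,150): go([*c,.025],a+k)
```

```text
90.03757699515336 [0.55354916 0.17155093 0.14101577]
tin px (441, 230) ctr [0.5763 0.2753] corner deg 27.3 mod60; flats mm [41.3 37.5 39.3]
tin px (326, 213) ctr [0.5619 0.1757] corner deg -11.2 mod60; flats mm [38.8 35.8 37.9]
tin px (558, 148) ctr [0.4996 0.3934] corner deg -15.0 mod60; flats mm [37.9 44.4 41.3]
tin px (599, 35) ctr [0.3661 0.4721] corner deg 8.9 mod60; flats mm [108.9 171.2 152.8]
go [0.5619 0.1757 0.025 ] shift cm [-0.72  0.41 11.62] turn 71.3 | q7 0.95 t 16.5
go [0.5619 0.1757 0.025 ] shift cm [-0.72  0.41 11.62] turn 11.3 | q7 0.95 t 16.5
go [0.5619 0.1757 0.025 ] shift cm [-0.72  0.41 11.62] turn -48.7 | q7 0.95 t 16.5
```

View pics/w8.png

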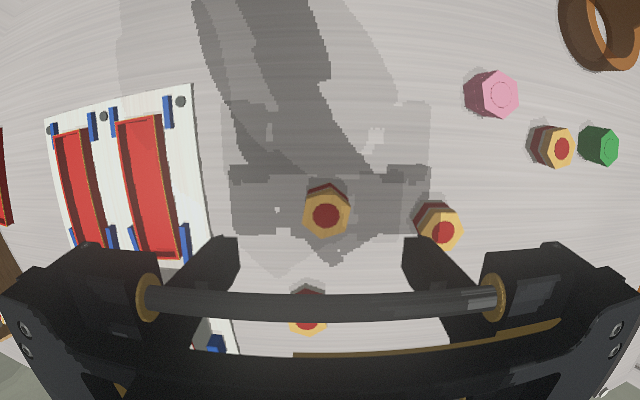

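>>> arm_command --pt "-0.5 0.3 0 5" --pt "-0.8 0.4 2 11" --pt "-0.8 0.4 5 11.3" --pt "-0.8 0.4 8 11.3" --pt "-0.8 0.4 10 11.3" --pt "-0.8 0.4 10.6 11.3" --pt "-0.8 0.4 10.7 11.3" --pt "-0.8 0.4 10.7 11.3"

```text
t: 17.5
tcp_pos: [0.5632, 0.1759, 0.035]
eef_rot: [0.098, 0.995, -0.0, 0.006]
ft_force: [0.3, 0.4, -0.6]
grip_width: 0.0879
```

>>> arm_command --pt "0 0 0 0" --pt "0 0 0 0" --pt "0 0 0 0" --pt "0 0 0 0" --pt "0 0 0 0" --pt "0 0 0 0" --claw 255 --newtons 25

```text
t: 18.25
tcp_pos: [0.5632, 0.1759, 0.035]
eef_rot: [0.098, 0.995, -0.0, 0.006]
ft_force: [-0.2, 0.2, -0.6]
grip_width: 0.0361
```

```bash
cat >> h.py <<'E'
def slot(lane,x):
    o=np.array([.6388,-.0362]);a=np.radians(3.28);y=.0475 if lane=="a" else -.0475
    return o+np.array([[np.cos(a),-np.sin(a)],[np.sin(a),np.cos(a)]])@[x,y]
E
python3 - <<'E'
from h import *
print(slot("a",-.09),slot("b",-.09))
w=slot("b",-.112);go([*w,.10],93.3)
E
```

```text
[0.5462297  0.00607279] [ 0.55166517 -0.08877159]
go [ 0.5297 -0.09    0.1   ] shift cm [ -1.97 -26.73  -6.49] turn -14.5 | q7 0.79 t 18.2
```

>>> arm_command --pt "0 0 -1 0" --pt "0 0 -3 0" --pt "0 -2 -5 0" --pt "-0.3 -5 -6 -2" --pt "-0.7 -10 -6 -5" --pt "-1.1 -15 -6 -8" --pt "-1.5 -20 -6 -11" --pt "-1.9 -24 -6 -14" --pt "-2 -26.5 -5.5 -14.5" --pt "-2 -26.7 -4.5 -14.5" --pt "-2 -26.7 -3 -14.5" --pt "-2 -26.7 -2.6 -14.5" --pt "-2 -26.7 -2.6 -14.5" --pt "-2 -26.7 -2.6 -14.5"

```text
t: 20.0
tcp_pos: [0.5307, -0.0891, 0.0612]
eef_rot: [-0.029, 1.0, -0.001, 0.006]
ft_force: [-1.4, -0.2, -0.4]
grip_width: 0.0357
```

```bash
cat >> h.py <<'E'
def fitcheck(name,rows,cols,zr=.022):
    """offset of the held tin from the centre line of the tray under it, in tool y (cm)"""
    C,p,d=snap("wrist",name);t=mask(p,(0,120,40),(35,255,255));E=[]
    for r in rows:
        q=np.flatnonzero(t[r,cols[0]:cols[1]])+cols[0]
        if len(q)>20:
            e=onplane(C,[(q[0]-.5,r),(q[-1]+.5,r)],zr)
            w=np.linalg.norm(e[1]-e[0])
            if abs(w-.045)<.003:E.append(e.mean(0))
    E=np.array(E);k=np.polyfit(E[:,0],E[:,1],1);s=ctrl.read_state();t=s["tcp_pos"]
    print("n",len(E),"slope deg",np.degrees(np.arctan(k[0])).round(2),"yaw",yaw().round(2),"tray y at tcp x",np.polyval(k,t[0]).round(4),"tcp",t.round(4),"move +y mm",((np.polyval(k,t[0])-t[1])*1000).round(2))
E
python3 - <<'E'
from h import *
fitcheck("w9",range(60,200,5),(240,400))
E
```

```text
n 8 slope deg 2.97 yaw 93.29 tray y at tcp x -0.0905 tcp [ 0.5307 -0.0894  0.0614] move +y mm -1.07
```

View pics/w9.png

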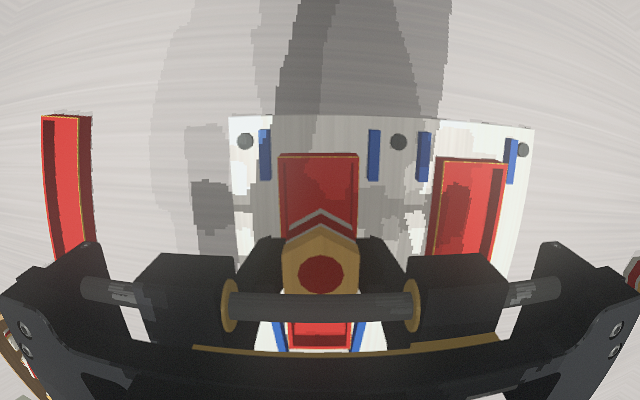

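>>> arm_command --pt "0 -0.1 0 0" --pt "0 -0.1 0.5 0" --pt "0 -0.1 0.8 0" --pt "0 -0.1 1.1 0" --pt "0 -0.1 1.4 0" --pt "0 -0.1 1.6 0" --pt "0 -0.1 1.7 0" --pt "0 -0.1 1.7 0"

```text
t: 21.05
tcp_pos: [0.5309, -0.0904, 0.0443]
eef_rot: [-0.029, 1.0, -0.001, 0.006]
ft_force: [-0.3, -0.6, -1.1]
grip_width: 0.0358
```

>>> arm_command --pt "0 0 0 0" --pt "0 0 0 0" --pt "0 0 0 0" --pt "0 0 -1.5 0" --pt "0 0 -5 0" --pt "0 0 -9 0" --pt "0 0 -10 0" --pt "0 0 -10 0" --claw 70

```text
t: 22.05
tcp_pos: [0.53, -0.0904, 0.145]
eef_rot: [-0.029, 1.0, -0.001, 0.007]
ft_force: [0.6, -0.3, -0.5]
grip_width: 0.064
```

Run:
```python
from h import *
tins("w10")
go([.66,.158,.14],90)
```

```text
tin px (320, 205) ctr [ 0.5328 -0.0904] corner deg 3.7 mod60; flats mm [40.  37.1 39.9]
go [0.66  0.158 0.14 ] shift cm [-14.45  24.05   0.51] turn 3.3 | q7 1.31 t 22.1
```

>>> arm_command --pt "-1 2 0 1" --pt "-3 6 0 2" --pt "-6 10.5 0 3" --pt "-9 15 0 3.3" --pt "-12 19.5 0 3.3" --pt "-14 23 0 3.3" --pt "-14.5 24 0 3.3" --pt "-14.5 24 0 3.3" --pt "-14.5 24 0 3.3" --claw 0

```text
t: 23.22
tcp_pos: [0.6598, 0.1545, 0.1445]
eef_rot: [0.001, 1.0, -0.002, 0.005]
ft_force: [0.6, -0.1, -0.4]
grip_width: 0.0878
```

Run:
```python
from h import *
for c,a in tins("w11"):
    if abs(c-[.668,.158]).max()<.03:
        for k in(30,90,150): go([*c,.034],a+k)
```

```text
tin px (325, 214) ctr [0.6699 0.1579] corner deg 7.4 mod60; flats mm [38.6 35.7 39. ]
tin px (469, 107) ctr [0.5797 0.2744] corner deg 29.8 mod60; flats mm [38.9 39.3 35.3]
tin px (64, 76) ctr [ 0.5308 -0.0947] corner deg 2.2 mod60; flats mm [45.1 47.7 43.2]
tin px (571, 42) ctr [0.5015 0.3929] corner deg -14.9 mod60; flats mm [35.4 43.9 45. ]
go [0.6699 0.1579 0.034 ] shift cm [-0.88  0.38 11.09] turn 52.4 | q7 1.04 t 23.3
go [0.6699 0.1579 0.034 ] shift cm [-0.88  0.38 11.09] turn -7.6 | q7 1.04 t 23.3
go [0.6699 0.1579 0.034 ] shift cm [-0.88  0.38 11.09] turn -67.6 | q7 1.04 t 23.3
```

>>> arm_command --pt "-0.5 0.3 0 -4" --pt "-0.9 0.4 2 -7.6" --pt "-0.9 0.4 5 -7.6" --pt "-0.9 0.4 8 -7.6" --pt "-0.9 0.4 10.3 -7.6" --pt "-0.9 0.4 11 -7.6" --pt "-0.9 0.4 11 -7.6" --pt "-0.9 0.4 11 -7.6"

```text
t: 24.28
tcp_pos: [0.6709, 0.1584, 0.0361]
eef_rot: [-0.065, 0.998, -0.002, 0.006]
ft_force: [0.1, -0.5, 0.6]
grip_width: 0.0879
```

>>> arm_command --pt "0 0 0 0" --pt "0 0 0 0" --pt "0 0 0 0" --pt "0 0 0 0" --pt "0 0 0 0" --pt "0 0 0 0" --claw 255

```text
t: 25.02
tcp_pos: [0.6709, 0.1583, 0.036]
eef_rot: [-0.065, 0.998, -0.002, 0.006]
ft_force: [-0.3, 0.3, -0.2]
grip_width: 0.0358
```

Run:
```python
from h import *
w=slot("b",-.066)+[0,-.0007];go([*w,.061],93.3)
```

```text
go [ 0.5756 -0.0881  0.061 ] shift cm [ 12.61 -23.22  -2.52] turn 4.1 | q7 1.1 t 25.0
```

>>> arm_command --pt "0 0 -1 0" --pt "0 0 -4 0" --pt "0 0 -7 0" --pt "1 -3 -8 1" --pt "3 -7 -8 2" --pt "5.5 -12 -8 3" --pt "8 -16.5 -8 4" --pt "10.5 -20.5 -8 4.1" --pt "12 -23 -7 4.1" --pt "12 -23.2 -5 4.1" --pt "12 -23.2 -3 4.1" --pt "12 -23.2 -2.6 4.1" --pt "12 -23.2 -2.6 4.1" --pt "12 -23.2 -2.6 4.1"

```text
t: 26.78
tcp_pos: [0.5822, -0.087, 0.0628]
eef_rot: [-0.029, 1.0, -0.002, 0.007]
ft_force: [-0.4, 0.2, -0.3]
grip_width: 0.0357
```

Run:
```python
from h import *
fitcheck("w12",range(60,140,3),(240,400))
print(slot("b",-.06))
```

```text
n 26 slope deg 3.45 yaw 93.33 tray y at tcp x -0.0871 tcp [ 0.5822 -0.087   0.0627] move +y mm -0.04
[ 0.58161603 -0.08705512]
```

View pics/w12.png

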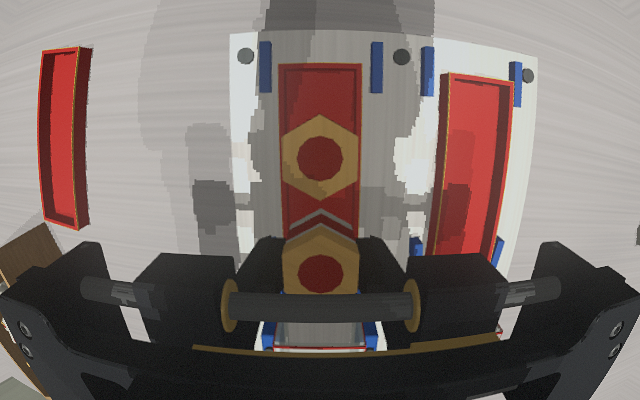

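>>> arm_command --pt "0 0 0.4 0" --pt "0 0 0.8 0" --pt "0 0 1.1 0" --pt "0 0 1.4 0" --pt "0 0 1.65 0" --pt "0 0 1.75 0" --pt "0 0 1.75 0"

```text
t: 27.7
tcp_pos: [0.5824, -0.0871, 0.0452]
eef_rot: [-0.029, 1.0, -0.002, 0.007]
ft_force: [-0.3, 0.7, -0.3]
grip_width: 0.0354
```

>>> arm_command --pt "0 0 0 0" --pt "0 0 0 0" --pt "0 0 0 0" --pt "0 0 -1.5 0" --pt "0 0 -5 0" --pt "0 0 -8 0" --pt "0 0 -8.5 0" --pt "0 0 -8.5 0" --claw 70

```text
t: 28.7
tcp_pos: [0.5812, -0.0869, 0.1304]
eef_rot: [-0.029, 1.0, -0.002, 0.007]
ft_force: [0.0, -0.9, -0.5]
grip_width: 0.064
```

Run:
```python
from h import *
tins("w13")
go([.573,.275,.14],90)
```

```text
tin px (624, 218) ctr [0.5778 0.2674] corner deg -26.8 mod60; flats mm [38.5 51.7 46.1]
tin px (319, 211) ctr [ 0.5849 -0.0875] corner deg 1.4 mod60; flats mm [40.6 39.4 40.4]
tin px (320, 142) ctr [ 0.5322 -0.0905] corner deg 2.2 mod60; flats mm [38.  41.3 38. ]
go [0.573 0.275 0.14 ] shift cm [-1.34 36.17 -1.17] turn 3.3 | q7 1.33 t 28.8
```

>>> arm_command --pt "0 3 -0.5 1" --pt "-0.2 8 -1 2" --pt "-0.4 13.5 -1 3.3" --pt "-0.7 19 -1 3.3" --pt "-0.9 24.5 -1 3.3" --pt "-1.1 30 -1 3.3" --pt "-1.3 34.5 -1 3.3" --pt "-1.3 36 -1 3.3" --pt "-1.3 36.2 -1 3.3" --pt "-1.3 36.2 -1 3.3" --claw 0

```text
t: 30.0
tcp_pos: [0.573, 0.2724, 0.1376]
eef_rot: [0.001, 1.0, -0.003, 0.006]
ft_force: [1.7, -0.5, -0.1]
grip_width: 0.0878
```

Run:
```python
from h import *
for c,a in tins("w14"):
    if abs(c-[.578,.275]).max()<.03:
        for k in(30,90,150): go([*c,.034],a+k)
```

```text
tin px (19, 212) ctr [ 0.5844 -0.0929] corner deg 7.2 mod60; flats mm [43.8 54.6 46.7]
tin px (326, 210) ctr [0.5777 0.2766] corner deg -29.6 mod60; flats mm [39. 37. 37.]
tin px (10, 169) ctr [ 0.5318 -0.095 ] corner deg -6.9 mod60; flats mm [44.4 52.3 51.3]
tin px (476, 117) ctr [0.4998 0.3958] corner deg -13.9 mod60; flats mm [36.6 40.  38.4]
go [0.5777 0.2766 0.034 ] shift cm [-0.33  0.49 10.39] turn 89.5 | q7 0.82 t 30.1
go [0.5777 0.2766 0.034 ] shift cm [-0.33  0.49 10.39] turn 29.5 | q7 0.82 t 30.1
go [0.5777 0.2766 0.034 ] shift cm [-0.33  0.49 10.39] turn -30.5 | q7 0.82 t 30.1
```

>>> arm_command --pt "-0.2 0.3 0 -9" --pt "-0.3 0.5 0 -18" --pt "-0.4 0.5 2 -27" --pt "-0.4 0.5 5 -30.4" --pt "-0.4 0.5 8 -30.4" --pt "-0.4 0.5 9.8 -30.4" --pt "-0.4 0.5 10.3 -30.4" --pt "-0.4 0.5 10.3 -30.4" --pt "-0.4 0.5 10.3 -30.4"

```text
t: 31.18
tcp_pos: [0.5791, 0.277, 0.036]
eef_rot: [-0.261, 0.965, -0.004, 0.006]
ft_force: [1.2, 0.9, -0.5]
grip_width: 0.0882
```

>>> arm_command --pt "0 0 0 0" --pt "0 0 0 0" --pt "0 0 0 0" --pt "0 0 0 0" --pt "0 0 0 0" --pt "0 0 0 0" --claw 255

```text
t: 31.92
tcp_pos: [0.5791, 0.2769, 0.036]
eef_rot: [-0.261, 0.965, -0.004, 0.006]
ft_force: [0.1, 0.9, -0.5]
grip_width: 0.0358
```

Run:
```python
from h import *
w=slot("a",-.112)+[0,-.001];go([*w,.061],93.3)
```

```text
go [0.5243 0.0038 0.061 ] shift cm [ 18.47 -20.86  -2.43] turn 26.9 | q7 1.15 t 31.9
```

>>> arm_command --pt "0 0 -1 0" --pt "0 0 -4 0" --pt "1 -1 -7 4" --pt "4 -4.5 -7 10" --pt "7 -8 -7 16" --pt "10.5 -12 -7 22" --pt "14 -16 -7 26.9" --pt "17.5 -19.5 -7 26.9" --pt "18.4 -20.9 -6 26.9" --pt "18.4 -20.9 -4 26.9" --pt "18.4 -20.9 -2.6 26.9" --pt "18.4 -20.9 -2.6 26.9" --pt "18.4 -20.9 -2.6 26.9"

```text
t: 33.55
tcp_pos: [0.5254, 0.0046, 0.063]
eef_rot: [-0.03, 1.0, -0.003, 0.007]
ft_force: [0.8, -0.7, -1.1]
grip_width: 0.0356
```

Run:
```python
from h import *
fitcheck("w15",range(60,230,3),(240,400))
```

```text
n 24 slope deg 3.43 yaw 93.39 tray y at tcp x 0.0051 tcp [0.5255 0.0045 0.0632] move +y mm 0.62
```

>>> arm_command --pt "0 0.06 0.4 0" --pt "0 0.06 0.8 0" --pt "0 0.06 1.1 0" --pt "0 0.06 1.4 0" --pt "0 0.06 1.7 0" --pt "0 0.06 1.8 0" --pt "0 0.06 1.8 0"

```text
t: 34.48
tcp_pos: [0.5257, 0.005, 0.0451]
eef_rot: [-0.03, 1.0, -0.003, 0.007]
ft_force: [-0.1, 0.7, -0.3]
grip_width: 0.0357
```

>>> arm_command --pt "0 0 0 0" --pt "0 0 0 0" --pt "0 0 0 0" --pt "0 0 -1.5 0" --pt "0 0 -5 0" --pt "0 0 -8 0" --pt "0 0 -9 0" --pt "0 0 -9 0" --claw 70

```text
t: 35.48
tcp_pos: [0.5246, 0.0053, 0.1357]
eef_rot: [-0.029, 1.0, -0.003, 0.008]
ft_force: [-0.0, -1.2, -0.6]
grip_width: 0.064
```

Run:
```python
from h import *
tins("w16")
go([.493,.394,.14],90)
```

```text
tin px (633, 201) ctr [0.5006 0.3806] corner deg -7.0 mod60; flats mm [44.5 45.2 34.3]
tin px (202, 207) ctr [ 0.5331 -0.092 ] corner deg 3.6 mod60; flats mm [37.8 40.7 42.2]
tin px (320, 208) ctr [0.5269 0.0041] corner deg 0.7 mod60; flats mm [46.5 43.1 41.9]
go [0.493 0.394 0.14 ] shift cm [ 0.8  38.98 -0.76] turn 3.4 | q7 1.13 t 35.5
```

>>> arm_command --pt "0 3 0 1" --pt "0.1 8 -0.5 2" --pt "0.2 13.5 -0.7 3.3" --pt "0.3 19 -0.7 3.3" --pt "0.4 24.5 -0.7 3.3" --pt "0.6 30 -0.7 3.3" --pt "0.8 35.5 -0.7 3.3" --pt "0.8 38 -0.7 3.3" --pt "0.8 39 -0.7 3.3" --pt "0.8 39 -0.7 3.3"

```text
t: 36.78
tcp_pos: [0.4928, 0.3933, 0.1384]
eef_rot: [-0.001, 1.0, -0.004, 0.007]
ft_force: [0.6, -0.4, 0.2]
grip_width: 0.064
```

Run:
```python
from h import *
for c,a in tins("w17"):
    if abs(c-[.5,.396]).max()<.03:
        for k in(30,90,150): go([*c,.034],a+k)
```

```text
tin px (328, 210) ctr [0.4983 0.398 ] corner deg -14.6 mod60; flats mm [38.4 36.  37.9]
tin px (625, 82) ctr [0.3474 0.7336] corner deg -0.6 mod60; flats mm [187.2  71.6 189.8]
go [0.4983 0.398  0.034 ] shift cm [-0.36  0.66 10.46] turn 74.6 | q7 0.62 t 36.8
go [0.4983 0.398  0.034 ] shift cm [-0.36  0.66 10.46] turn 14.6 | q7 0.62 t 36.8
go [0.4983 0.398  0.034 ] shift cm [-0.36  0.66 10.46] turn -45.4 | q7 0.62 t 36.8
```

View pics/w17.png

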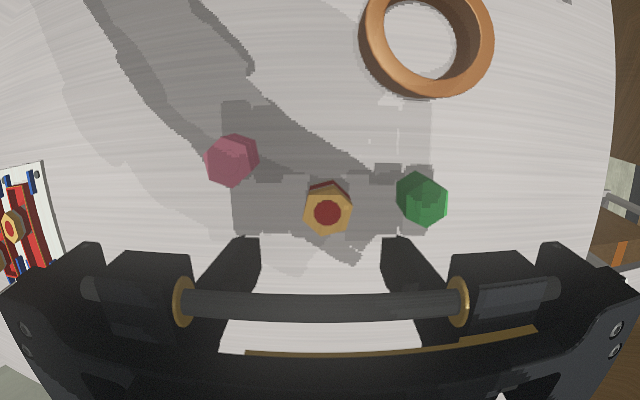

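>>> arm_command --pt "-0.2 0.3 0 7" --pt "-0.4 0.6 1 14.6" --pt "-0.4 0.6 4 14.6" --pt "-0.4 0.6 7 14.6" --pt "-0.4 0.6 9.5 14.6" --pt "-0.4 0.6 10.3 14.6" --pt "-0.4 0.6 10.3 14.6" --pt "-0.4 0.6 10.3 14.6"

```text
t: 37.83
tcp_pos: [0.4995, 0.3975, 0.0368]
eef_rot: [0.127, 0.992, -0.002, 0.008]
ft_force: [-0.3, 0.4, -0.3]
grip_width: 0.064
```

>>> arm_command --pt "0 0 0 0" --pt "0 0 0 0" --pt "0 0 0 0" --pt "0 0 0 0" --pt "0 0 0 0" --pt "0 0 0 0" --claw 255

```text
t: 38.58
tcp_pos: [0.4996, 0.3978, 0.0371]
eef_rot: [0.127, 0.992, -0.002, 0.008]
ft_force: [-0.6, 0.1, 5.3]
grip_width: 0.0358
```

Run:
```python
from h import *
w=slot("a",-.06)+[0,.0004];go([*w,.061],93.3)
```

```text
go [0.5762 0.0082 0.061 ] shift cm [-17.28 -35.77  -2.02] turn -17.9 | q7 0.42 t 38.6
```

>>> arm_command --pt "0 0 -1 0" --pt "0 0 -4 0" --pt "-1 -1.5 -7 -2" --pt "-3 -6 -7 -5" --pt "-5.5 -11 -7 -8" --pt "-8 -16 -7 -11" --pt "-10.5 -21 -7 -14" --pt "-13 -26 -7 -17.9" --pt "-15.5 -31 -7 -17.9" --pt "-17 -35 -7 -17.9" --pt "-17.3 -35.8 -5 -17.9" --pt "-17.3 -35.8 -3 -17.9" --pt "-17.3 -35.8 -2.4 -17.9" --pt "-17.3 -35.8 -2.4 -17.9" --pt "-17.3 -35.8 -2.4 -17.9"

```text
t: 40.45
tcp_pos: [0.5767, 0.0082, 0.0655]
eef_rot: [-0.029, 1.0, -0.003, 0.008]
ft_force: [0.5, -0.1, -0.8]
grip_width: 0.0357
```

Run:
```python
from h import *
fitcheck("w18",range(60,140,3),(240,400))
print(slot("a",-.06))
```

```text
n 25 slope deg 3.3 yaw 93.3 tray y at tcp x 0.008 tcp [0.5768 0.0082 0.0655] move +y mm -0.11
[0.57618055 0.00778926]
```

>>> arm_command --pt "0 0 0.5 0" --pt "0 0 1 0" --pt "0 0 1.3 0" --pt "0 0 1.6 0" --pt "0 0 1.85 0" --pt "0 0 1.95 0" --pt "0 0 1.95 0"

```text
t: 41.38
tcp_pos: [0.577, 0.008, 0.0461]
eef_rot: [-0.029, 1.0, -0.003, 0.008]
ft_force: [-0.4, 0.3, 0.9]
grip_width: 0.0359
```

>>> arm_command --pt "0 0 0 0" --pt "0 0 0 0" --pt "0 0 0 0" --pt "0 0 -1.5 0" --pt "0 0 -5 0" --pt "0 0 -9 0" --pt "1 0 -12 0" --pt "2 0 -13 0" --pt "2 0 -13 0" --claw 70

```text
t: 42.5
tcp_pos: [0.5542, 0.0074, 0.1763]
eef_rot: [-0.029, 1.0, -0.004, 0.008]
ft_force: [-0.6, 1.1, -0.4]
grip_width: 0.064
```

Run:
```python
from h import *
tins("w19")
w=slot("a",-.09);go([*w,.0285],93.3)
w=slot("a",-.195);go([*w,.034],93.3)
```

```text
tin px (220, 216) ctr [ 0.5852 -0.0884] corner deg 3.8 mod60; flats mm [38.5 39.8 42.4]
tin px (319, 215) ctr [0.5786 0.0075] corner deg 1.9 mod60; flats mm [40.6 39.1 40.5]
tin px (214, 162) ctr [ 0.5324 -0.0921] corner deg 4.2 mod60; flats mm [37.9 39.2 40.3]
tin px (323, 160) ctr [0.5269 0.0059] corner deg 1.3 mod60; flats mm [39.  39.3 38.2]
tin px (632, 78) ctr [0.3724 0.3977] corner deg -21.3 mod60; flats mm [89.  60.9 68. ]
go [0.5462 0.0061 0.0285] shift cm [ 1.05  0.02 14.69] turn 0.0 | q7 1.17 t 42.5
go [4.414e-01 1.000e-04 3.400e-02] shift cm [11.54  0.02 13.98] turn 0.0 | q7 1.17 t 42.5
```

View pics/w19.png

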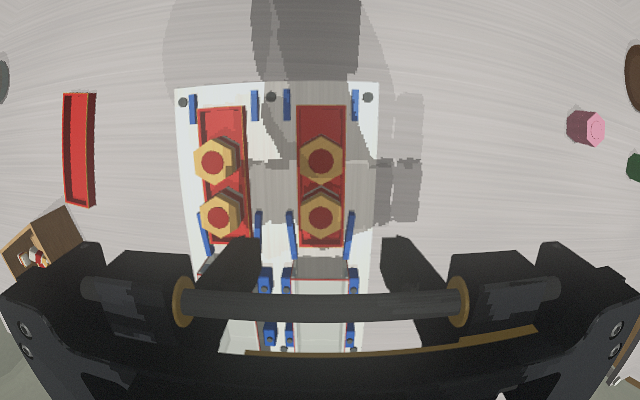

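>>> arm_command --pt "2 0 0 0" --pt "5 0 0 0" --pt "8 0 0 0" --pt "11 0 1 0" --pt "11.6 0 4 0" --pt "11.6 0 8 0" --pt "11.6 0 12 0" --pt "11.6 0 14 0" --pt "11.6 0 14.5 0" --pt "11.6 0 14.5 0" --pt "11.6 0 14.5 0" --claw 255 --newtons 20

```text
t: 43.92
tcp_pos: [0.4404, 0.0002, 0.0269]
eef_rot: [-0.029, 1.0, -0.003, 0.007]
ft_force: [-0.0, -0.1, -0.3]
grip_width: 0.0003
```

Run:
```python
from h import *
print(ctrl.read_state()["tcp_pos"],ctrl.read_state()["grip_width"])
for x in(-.16,-.05,-.03,-.015,-.004):
    w=slot("a",x);go([*w,.03],93.3)
```

```text
[4.40356537e-01 1.53362699e-04 2.68926323e-02] 0.0002840225109782601
go [0.4763 0.0021 0.03  ] shift cm [-3.61 -0.02 -0.26] turn 0.0 | q7 -0.22 t 43.9
go [0.5862 0.0084 0.03  ] shift cm [-14.61  -0.03  -0.11] turn 0.0 | q7 -0.22 t 43.9
go [0.6061 0.0095 0.03  ] shift cm [-16.61  -0.03  -0.09] turn 0.0 | q7 -0.22 t 43.9
go [0.6211 0.0104 0.03  ] shift cm [-18.11  -0.03  -0.07] turn 0.0 | q7 -0.22 t 43.9
go [0.6321 0.011  0.03  ] shift cm [-19.21  -0.03  -0.05] turn 0.0 | q7 -0.22 t 43.9
```

>>> arm_command --pt "-0.6 0 0 0" --pt "-1.3 0 0 0" --pt "-2 0 0 0" --pt "-2.6 0 0 0" --pt "-3.2 0 0 0" --pt "-3.9 0 0 0" --pt "-4.6 0 0 0" --pt "-5.4 0 0 0" --pt "-6.2 0 0 0" --pt "-7 0 0 0" --pt "-7.8 0 0 0" --pt "-8.6 0 0 0" --pt "-9.4 0 0 0" --pt "-10.2 0 0 0" --pt "-11 0 0 0" --pt "-11.8 0 0 0" --pt "-12.5 0 0 0" --pt "-13 0 0 0" --pt "-13.5 0 0 0" --pt "-14 0 0 0"

```text
t: 46.42
tcp_pos: [0.5803, 0.0083, 0.0288]
eef_rot: [-0.029, 1.0, -0.003, 0.007]
ft_force: [-1.4, -0.7, -0.8]
grip_width: 0.0008
```

Run:
```python
from h import *
C,p,d=snap("wrist","w20");go([*slot("a",-.014),.028],93.3)
```

```text
go [0.6221 0.0104 0.028 ] shift cm [-4.1  -0.03  0.14] turn 0.0 | q7 0.67 t 46.5
```

View pics/w20.png

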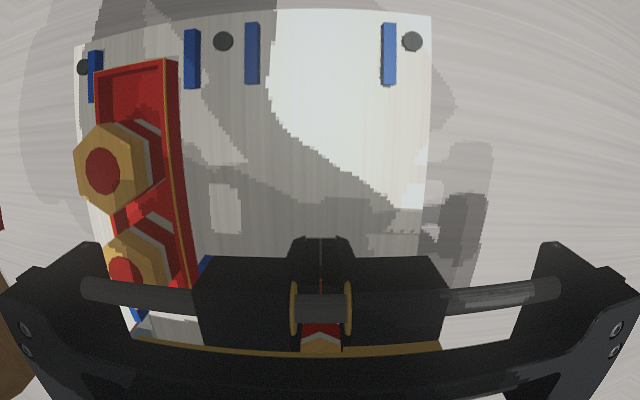

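>>> arm_command --pt "-0.5 0 0 0" --pt "-1 0 0 0" --pt "-1.5 0 0 0" --pt "-2 0 0 0" --pt "-2.4 0 0 0" --pt "-2.8 0 0 0" --pt "-3.1 0 0 0" --pt "-3.3 0 0 0" --pt "-3.3 0 0 0"

```text
t: 47.6
tcp_pos: [0.6145, 0.0103, 0.0294]
eef_rot: [-0.029, 1.0, -0.003, 0.008]
ft_force: [0.0, -0.5, -0.4]
grip_width: 0.0007
```

>>> arm_command --pt "-0.1 0 0 0" --pt "-0.2 0 0 0" --pt "-0.3 0 0 0" --pt "-0.4 0 0 0" --pt "-0.5 0 0 0" --pt "-0.6 0 0 0" --pt "-0.6 0 0 0"

```text
t: 48.48
tcp_pos: [0.6207, 0.0107, 0.0296]
eef_rot: [-0.029, 1.0, -0.003, 0.008]
ft_force: [-0.2, 1.3, -0.7]
grip_width: 0.0005
```

>>> arm_command --pt "-0.1 0 0 0" --pt "-0.2 0 0 0" --pt "-0.3 0 0 0" --pt "-0.3 0 0 0"

```text
t: 48.98
tcp_pos: [0.6214, 0.0107, 0.0295]
eef_rot: [-0.029, 1.0, -0.003, 0.006]
ft_force: [-7.3, -0.5, 5.7]
grip_width: 0.0005
```

>>> arm_command --pt "-0.1 0 0 0" --pt "-0.2 0 0 0" --pt "-0.2 0 0 0"

```text
t: 49.35
tcp_pos: [0.6215, 0.0107, 0.0295]
eef_rot: [-0.029, 1.0, -0.004, 0.004]
ft_force: [-6.9, 0.8, 5.4]
grip_width: 0.0004
```

>>> arm_command --pt "1 0 0 0" --pt "3 0 0 0" --pt "5 0 -3 0" --pt "7 0 -7 0" --pt "9 0 -11 0" --pt "9 0 -11 0" --pt "9 0 -11 0"

```text
t: 50.22
tcp_pos: [0.5316, 0.0061, 0.1387]
eef_rot: [-0.029, 1.0, -0.004, 0.005]
ft_force: [1.8, 0.2, -0.5]
grip_width: 0.0006
```

Run:
```python
from h import *
tins("w21")
go([*(slot("b",-.197)+[0,-.0006]),.13],93.3)
go([*(slot("b",-.197)+[0,-.0006]),.027],93.3)
```

```text
tin px (202, 199) ctr [ 0.5329 -0.092 ] corner deg 3.3 mod60; flats mm [37.8 40.7 41.7]
go [ 0.4448 -0.0955  0.13  ] shift cm [ 9.23 -9.64  0.82] turn 0.0 | q7 0.74 t 50.3
go [ 0.4448 -0.0955  0.027 ] shift cm [ 9.31 -9.56 11.12] turn 0.0 | q7 0.74 t 50.3
```

View pics/w21.png

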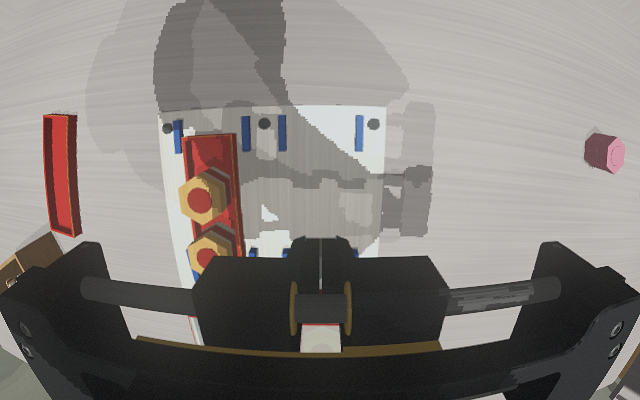

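>>> arm_command --pt "2 -2 0 0" --pt "5 -5 0 0" --pt "8 -8 0 0" --pt "9.3 -9.6 1 0" --pt "9.3 -9.6 4 0" --pt "9.3 -9.6 7 0" --pt "9.3 -9.6 9.5 0" --pt "9.3 -9.6 10.9 0" --pt "9.3 -9.6 11.1 0" --pt "9.3 -9.6 11.1 0" --pt "9.3 -9.6 11.1 0"

```text
t: 51.65
tcp_pos: [0.4452, -0.096, 0.0276]
eef_rot: [-0.029, 1.0, -0.004, 0.004]
ft_force: [-0.5, 0.8, 0.1]
grip_width: 0.0003
```

Run:
```python
from h import *
print(ctrl.read_state()["tcp_pos"])
go([*(slot("b",-.058)),.029],93.3);go([*slot("b",-.0148),.029],93.3)
```

```text
[ 0.44523504 -0.09602248  0.02755891]
go [ 0.5836 -0.0869  0.029 ] shift cm [-13.87   0.11  -0.03] turn -0.0 | q7 0.15 t 51.6
go [ 0.6267 -0.0845  0.029 ] shift cm [-1.819e+01  1.100e-01  1.000e-02] turn -0.0 | q7 0.15 t 51.6
```

>>> arm_command --pt "-0.6 0.05 0 0" --pt "-1.3 0.05 0 0" --pt "-2 0.05 0 0" --pt "-2.6 0.05 0 0" --pt "-3.2 0.05 0 0" --pt "-3.9 0.05 0 0" --pt "-4.6 0.05 0 0" --pt "-5.4 0.05 0 0" --pt "-6.2 0.05 0 0" --pt "-7 0.05 0 0" --pt "-7.8 0.05 0 0" --pt "-8.6 0.05 0 0" --pt "-9.4 0.05 0 0" --pt "-10.2 0.05 0 0" --pt "-11 0.05 0 0" --pt "-11.8 0.05 0 0" --pt "-12.5 0.05 0 0" --pt "-13 0.05 0 0" --pt "-13.5 0.05 0 0" --pt "-14 0.05 0 0"

```text
t: 54.15
tcp_pos: [0.5852, -0.0875, 0.0287]
eef_rot: [-0.029, 1.0, -0.004, 0.004]
ft_force: [-1.6, -0.0, -0.2]
grip_width: 0.0005
```

>>> arm_command --pt "-0.5 0 0 0" --pt "-1 0 0 0" --pt "-1.5 0 0 0" --pt "-2 0 0 0" --pt "-2.4 0 0 0" --pt "-2.8 0 0 0" --pt "-3.1 0 0 0" --pt "-3.3 0 0 0" --pt "-3.5 0 0 0" --pt "-3.6 0 0 0" --pt "-3.6 0 0 0"

```text
t: 55.52
tcp_pos: [0.6213, -0.0854, 0.029]
eef_rot: [-0.029, 1.0, -0.004, 0.004]
ft_force: [-1.6, 0.0, -0.6]
grip_width: 0.0005
```

>>> arm_command --pt "-0.1 0 0 0" --pt "-0.2 0 0 0" --pt "-0.3 0 0 0" --pt "-0.4 0 0 0" --pt "-0.4 0 0 0"

```text
t: 56.15
tcp_pos: [0.6255, -0.0852, 0.0291]
eef_rot: [-0.029, 1.0, -0.004, 0.005]
ft_force: [-1.9, -0.5, -0.7]
grip_width: 0.0006
```

>>> arm_command --pt "-0.1 0 0 0" --pt "-0.2 0 0 0" --pt "-0.3 0 0 0" --pt "-0.3 0 0 0"

```text
t: 56.65
tcp_pos: [0.6266, -0.0851, 0.0291]
eef_rot: [-0.029, 1.0, -0.004, 0.003]
ft_force: [-6.2, -0.6, 4.2]
grip_width: 0.0002
```

>>> arm_command --pt "1 0 0 0" --pt "3 0 0 0" --pt "6 2 -4 0" --pt "10 4.5 -8 0" --pt "14 4.5 -12 0" --pt "17 4.5 -15 0" --pt "17 4.5 -15 0" --pt "17 4.5 -15 0"

```text
t: 57.65
tcp_pos: [0.4549, -0.0488, 0.1778]
eef_rot: [-0.028, 1.0, -0.004, 0.004]
ft_force: [0.5, -0.7, 0.5]
grip_width: 0.0005
```

Run:
```python
from h import *
C,p,d=snap("wrist","w22");snap("top","top1")
a=p[120:400,160:480,::-1]
b=np.load("top1.npz")["p"][100:230,140:440,::-1]
a=cv2.resize(a,(480,420));b=cv2.resize(b,None,fx=2,fy=2,interpolation=cv2.INTER_CUBIC)
im=np.zeros((560,800,3),np.uint8);im[:260,:600]=b;cv2.imwrite("pics/f1.png",b);cv2.imwrite("pics/w22c.png",a)
```

```text
(no output)
```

View pics/w22.png

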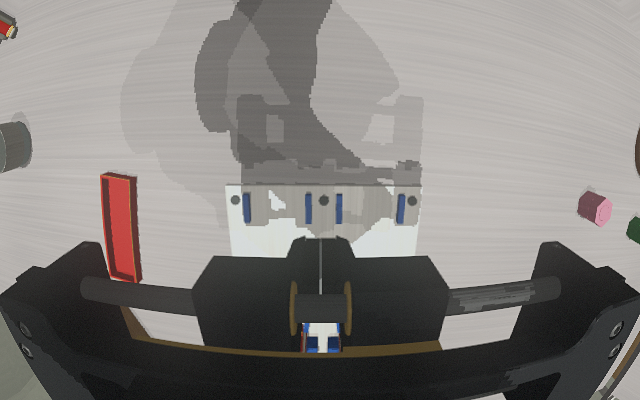

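View pics/f1.png

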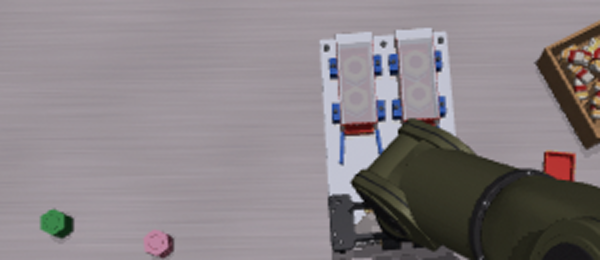

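Run:
```python
from h import *
go([.65,-.037,.19],93.3)
```

```text
go [ 0.65  -0.037  0.19 ] shift cm [-19.58   0.04  -1.18] turn -0.0 | q7 0.81 t 57.8
```

>>> arm_command --pt "-2 0 -1 0" --pt "-6 0 -1.2 0" --pt "-11 0 -1.2 0" --pt "-16 0 -1.2 0" --pt "-19 0 -1.2 0" --pt "-19.6 0 -1.2 0" --pt "-19.6 0 -1.2 0" --pt "-19.6 0 -1.2 0"

```text
t: 58.75
tcp_pos: [0.6491, -0.0376, 0.1898]
eef_rot: [-0.029, 1.0, -0.004, 0.002]
ft_force: [-0.2, 0.3, -0.1]
grip_width: 0.0002
```

Run:
```python
from h import *
C,p,d=snap("wrist","w23");cv2.imwrite("pics/w23c.png",cv2.resize(p[130:330,200:460,::-1],None,fx=3,fy=3,interpolation=cv2.INTER_CUBIC))
t=mask(p,(0,120,40),(35,255,255))
o=np.array([.6388,-.0362]);a=np.radians(3.28);R=np.array([[np.cos(a),-np.sin(a)],[np.sin(a),np.cos(a)]])
n,l,st,ce=cv2.connectedComponentsWithStats(t)
for i in range(1,n):
    if st[i,4]>100:
        x,y,w,h,A=st[i];u=[x+w/2-8,x+w/2,x+w/2+8]
        print(st[i].tolist())
        for c in u:
            r=np.flatnonzero(l[:,int(c)]==i)
            if len(r):
                print(int(c),r[[0,-1]],"top-edge jig mm",((onplane(C,[(c,r[0]-.5)],.006)[0,:2]-o)@R*1000).round(1),((onplane(C,[(c,r[0]+.5)],.022)[0,:2]-o)@R*1000).round(1))
```

```text
[87, 11, 49, 120, 3879]
103 [ 13 129] top-edge jig mm [-203.4 -264.1] [-195.  -250.5]
111 [ 13 130] top-edge jig mm [-199.9 -250.6] [-191.7 -237.7]
119 [ 12 129] top-edge jig mm [-198.  -237.9] [-189.9 -225.6]
[43, 181, 19, 25, 183]
44 [195 198] top-edge jig mm [  24.7 -408.4] [  21.5 -388. ]
52 [182 203] top-edge jig mm [   5.7 -381.5] [   3.4 -362.4]
60 [201 203] top-edge jig mm [  33.7 -370.7] [  30.  -352.2]
[33, 209, 36, 37, 278]
43 [210 234] top-edge jig mm [  48.2 -421.3] [  43.9 -400.3]
51 [231 236] top-edge jig mm [  81.8 -413.3] [  75.8 -392.8]
59 [231 244] top-edge jig mm [  80.5 -391.8] [  74.6 -372.4]
[290, 290, 7, 45, 138]
293 [291 334] top-edge jig mm [145.5 -35.4] [136.1 -33.7]
[345, 293, 6, 42, 126]
348 [293 334] top-edge jig mm [148.1  30.1] [138.6  28.6]
[191, 340, 251, 18, 1493]
308 [353 356] top-edge jig mm [251.7 -19.5] [237.5 -18.6]
316 [353 356] top-edge jig mm [251.5  -8.5] [237.3  -8.1]
324 [353 356] top-edge jig mm [251.5   2.5] [237.2   2.4]
```

View pics/w23c.png

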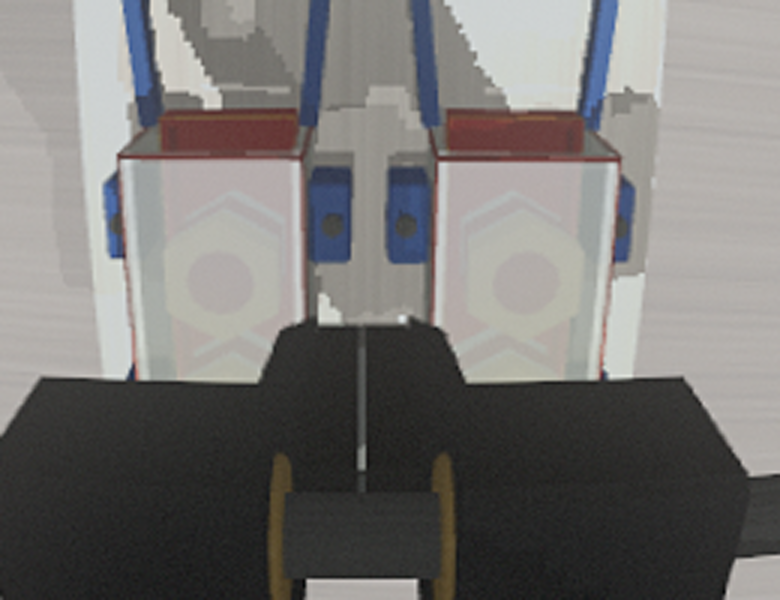

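Run:
```python
from h import *
p=np.load("w23.npz")["p"];C=cam("wrist")
o=np.array([.6388,-.0362]);a=np.radians(3.28);R=np.array([[np.cos(a),-np.sin(a)],[np.sin(a),np.cos(a)]])
J=lambda u,v,z:((onplane(C,[(u,v)],z)[0,:2]-o)@R*1000).round(1)
for u in(277,372):
    print(p[163:186,u].tolist())
    for v in(166,167,168,169):print(u,v,"rim z22",J(u,v,.022))
    print("mouth",J(u,182.5,.055))
for u in(254,299,349,394.5):print("rim corner",J(u,168,.022))
print("sides",[J(u,183,.055) for u in(240,302,345,406)])
```

```text
[[117, 116, 111], [116, 114, 110], [118, 119, 113], [94, 70, 67], [90, 55, 54], [105, 73, 58], [112, 81, 59], [101, 57, 57], [102, 60, 58], [104, 61, 59], [102, 60, 57], [101, 60, 57], [102, 62, 59], [103, 65, 59], [102, 59, 56], [101, 56, 54], [103, 63, 61], [100, 67, 63], [99, 67, 64], [115, 70, 70], [163, 143, 142], [179, 170, 169], [180, 172, 173]]
277 166 rim z22 [ -7.9 -45.6]
277 167 rim z22 [ -6.9 -45.6]
277 168 rim z22 [ -5.9 -45.6]
277 169 rim z22 [ -4.9 -45.7]
mouth [  0.6 -41.1]
[[206, 211, 204], [206, 211, 204], [209, 214, 208], [177, 169, 164], [129, 104, 102], [106, 74, 62], [118, 86, 66], [108, 71, 64], [104, 65, 63], [104, 62, 61], [105, 63, 64], [106, 66, 65], [105, 63, 62], [104, 62, 61], [104, 63, 63], [105, 63, 62], [102, 58, 58], [104, 73, 69], [103, 81, 77], [101, 61, 59], [122, 75, 73], [175, 165, 165], [183, 176, 175]]
372 166 rim z22 [-8.1 47.6]
372 167 rim z22 [-7.1 47.6]
372 168 rim z22 [-6.1 47.7]
372 169 rim z22 [-5.1 47.7]
mouth [ 0.4 42.8]
rim corner [ -6.2 -68.8]
rim corner [ -5.8 -23.9]
rim corner [-5.9 24.9]
rim corner [-6.4 70.4]
sides [array([  0.9, -75. ]), array([  1.1, -19. ]), array([ 1. , 18.8]), array([ 0.6, 74. ])]
```

```bash
python3 -c "
from workcell import ctrl
print(ctrl.close_job(),ctrl.read_state()['t'])"
```

```text
the job is handed in; nothing more can be done
the job is handed in; nothing more can be done
```

Both loose trays are on the jig and pushed home in their sleeves. Each holds two of the four tins in the scene, stood lid up with two flats along the long walls. I handed the job in at about 59 s of the 210 s.

**Trays:** Each push ended at the same place, with about 6–7 N on the closed fingers. In the last wrist picture both near ends stand about 5–6 mm out of the mouth, where 4 mm is nominal. That puts the tray centres at about 64–65 mm, inside the 59–70 mm limits. The trays look straight and within about 1.5 mm of the lane middles.

**Tins:** They went down to floor height without resistance, and looked upright and square through the sleeves.

**Checks that disagreed:**
- The first jig angle from the top view was about 1.3°, but the wrist camera gave 3.3°. I used the wrist value, and the fit checks over the trays bore it out.
- In the final top view the left tray seemed to stick out further than the right one. The arm hid part of that view, and the close wrist picture showed both alike.

I moved only the trays and tins. I did not measure the tape roll, jar or carton at the end.

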